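# Ready the test kiln for loading and hold its lid up

### The job

Get the little test kiln ready for me to load: pluck the round clay bead out of its pocket in the tray and leave it standing upright on the floor of the round recess in the setter block. Then raise the kiln lid until it is 40 degrees open from shut and finish there, still holding it at that angle, because it falls shut when let go. Leave the two square clay pieces in their pockets, and the vase and the mug where they stand.

Things in the scene. Friction and masses are not known exactly. Their poses are not given: they have to be found in the camera images.
- bead_center (a point): Centre (half-way up) of the loose round clay bead: an upright terracotta cylinder 24 mm in diameter, 44 mm tall, rims rounded, 30 to 55 g; z is its axis. It starts upright in any one of the tray's three pockets, its foot 4 mm above the table, standing 34 mm proud of the tray top. It is the only round piece in the tray and the tallest.
- stub1_center (a point): Centre of one of two alike square terracotta pieces, 25 x 25 mm and 26 mm tall, about 35 g, each loose in another pocket of the tray and 16 mm proud of its top. To be left alone.
- stub2_center (a point): Centre of the other square terracotta piece. To be left alone.
- tray: Fixed pale plaster pocket tray, 190 mm (its x) x 60 mm (its y) x 14 mm high; origin at the centre of its underside. Three square pockets, 29 mm wide and 10 mm deep, in a row along its x at -60, 0 and +60 mm. Nothing stands beside the pieces along its y.
- setter_recess (a point): Centre of the floor of the round recess in the fixed setter block, 8 mm above the table; z up. The block is pale plaster, 80 x 80 mm and 16 mm high; the recess is 40 mm in diameter and 8 mm deep, open at the top, in the middle of the block.
- kiln_lid (a joint): Angle of the kiln lid, rad: 0 shut (level), growing as its front edge rises; 40 degrees is 0.698; stop at 1.25. It starts shut. The lid weighs about 0.6 to 0.9 kg, swings freely and falls shut from any angle when let go.
- lid_handle (a point): Middle of the lid's handle, a round wooden bar 12 mm thick, 120 mm long, level, parallel to the hinge (point's y), on a thin steel arm at each end. A 39 mm gap lies between bar and lid front. Shut: 265 mm in front of the hinge line, 17.5 mm above it, 147.5 mm above the table, 17.5 mm below the lid's top. Turns with the lid: x from handle to hinge, z square to the lid.
- kiln_front (a point): Middle of the front upper edge of the fixed kiln, 130 mm above the table. Axes: x level from the kiln's front to its rear, y level along the front, z up. The kiln is a steel and brick box 220 x 220 mm, 130 mm high, reaching 220 mm from here to +x. The hinge line of the lid is level, along y, at x = +220 mm and z = 0 here. The pale brick lid, 220 x 220 x 35 mm, lies on top, 130 to 165 mm above the table when shut.
- vase_center (a point): Centre, half-way up, of a small loose terracotta vase, 120 mm tall, 82 mm over its belly. Bystander.
- mug_center (a point): Centre, half-way up, of a loose plain mug, 85 mm tall, 72 mm in diameter, handle to one side. Bystander.

How it is judged:
By the outcome, as a careful person would: the job done as asked, in the order asked, and still so for the second after the job is handed in, while the arm keeps its last pose, push and grip.
It also fails if it takes over 53 s, if anything falls off the work surface, if the arm or the gripper's body presses on something with over 40 N, if the wrist force passes 120 N, or if a joint passes its speed limit or range.

### The arm

A 6-joint arm with a two-finger parallel gripper is mounted at the origin on the work surface. World frame = base frame: x ahead of the robot, y to its left, z up, the work surface at z = 0. Lengths are in m, angles in rad, forces in N, time in s.
With the tool pointing down it reaches from about 0.25 to 0.775 m from the base axis. Payload 8.9 kg.
Tool frame: the origin (TCP) lies on the centre line of the jaws, within the pads' length; the fingertips stand 14 mm ahead of it and the grasp point (between the pads) lies 5 mm behind it (r.tips_ahead is the distance from the TCP to the fingertips, in m); x points along the fingers, y is the direction in which the jaws open and shut, and the axes are right-handed (so a half turn about x gives the same grasp; the last joint's range is limited). The gripper opens to 85 mm and grips with 20 to 120 N. Pads are 22 mm wide; open, the fingers measure 114 mm over their backs; the gripper's body (76 mm by 85 mm) begins 54 mm behind the grasp point. The pads swing forward as they close: fully open they stand 13 mm farther back than shut.
Start: joints at [-1.472, 0.291, -0.153, 1.127, 0, 1.431], TCP at [0.124, -0.51, 0.245] pointing down, gripper open.
Joint ranges: [-2.52, 2.52], [-0.91, 1.74], [-1.3, 1.37], [-1.96, 2.02], [-1.52, 1.47], [-3.14, 3.14]. Speed limits (rad/s): [2.22, 2.22, 2.79, 3.14, 3.14, 3.14].

### API

Orientations are given as a rotation vector (axis times angle).
In Python, from station import r gives the robot as it stands.
- The arm moves only by the shell command python3 -m crank 'ROWS' [OPENING]. ROWS is JSON, a list of rows, each a list of 2 entries, a list of its own where there are three numbers: the shift along the tool's x, y, z in mm, then the turn, a rotation vector about the tool's x, y, z in degrees. A call has 1 to 5 rows; each row shifts and turns the commanded pose from where the row before left it, along the tool's axes as they then stand; what a row does not reach is not made up. A row lasts 1/10 s, in which the tool goes at most 50 mm and 8.59 degrees, less where a joint would pass 70% of its speed; a pose out of reach is approached as far as the arm can. A call with a gripper value outside its range is refused whole. OPENING is the finger opening in mm, from 0 to 85.4, set as the call begins (- or left out, the last holds). The fingers move at their own pace and stop on an object; the grip force is fixed at half the most. Time passes only in rows, so rows that do not move let the fingers close. It gives the time, the measured TCP pose, the force and the opening at its end, in the units of the state.
- r.state(): the state, without advancing time (a new reading comes with each control period).
- r.snapshot(name): name is "scene" or "top" or "wrist"; returns a dict with "image" (384x512x3 uint8, red, green, blue), "intrinsics" (3x3 intrinsics, pixels), "D" ([k1, k2, p1, p2, k3] as OpenCV has them; the pictures are not rectified), "rvec" (rotation vector, rad) and "tvec" (3), from world to camera coordinates, as OpenCV has them. Camera axes: x right, y down, z forward; pixel columns grow to the right and rows downward; lengths in m; the calibration is good to about 2 mm. A picture is of the moment at which its call begins. There is no depth.
- r.sign_off(): hands the job in, once; it reports no verdict.
The state is a dict: "time": time; "joint_positions": joint angles; "dq": joint speeds; "joint_torque": joint torques, N m; "ee_pos": TCP position; "orientation": TCP orientation; "wrist_force": force on the tool from outside, world axes, zero at the start; "ft_torque": the same for the moment, N m; "grip_width": finger opening in m.
Only numpy, scipy, OpenCV 4.12 (cv2) and the standard library are available. Lean on these libraries where they do the work, as an engineer would, in place of code of your own. Each camera call takes 0.05 s, during which the arm holds its last target.

## Working session

There is one attempt and no reset: what is moved stays moved. The work goes in short steps, Python scripts to look and compute and a shell command to move; the robot and the scene stay as the last step left them, time stands still between calls to the robot, and variables do not carry over. Pictures are saved under pics/ and viewed, and the job is handed in when it is done.

```bash
ls; mkdir -p pics; python3 - <<'E'
from station import r
import cv2
print(r.state())
for n in ["scene","top","wrist"]:
    s=r.snapshot(n); cv2.imwrite(f"pics/{n}0.png",s["image"][:,:,::-1]); print(n,s["intrinsics"],s["D"],s["rvec"],s["tvec"])
E
```

```text
pics
{'time': 0.0, 'joint_positions': array([-1.47232911e+00,  2.91316469e-01, -1.54152676e-01,  1.12667434e+00,
       -3.62083829e-05,  1.43150891e+00]), 'dq': array([ 0.00033994,  0.00080613, -0.00138892, -0.00043173, -0.00127937,
        0.00085176]), 'joint_torque': array([ 1.59613068e-03, -5.37143898e+01,  3.31370223e+01,  1.56687334e-02,
       -2.25713384e-04, -3.17014894e-06]), 'ee_pos': array([ 0.12360521, -0.50980192,  0.24470365]), 'orientation': array([ 2.09582509,  0.25174972, -2.09584347]), 'wrist_force': array([ 0.66022227,  0.25661241, -0.01050553]), 'ft_torque': array([ 0.05136835, -0.00689074,  0.07665401]), 'grip_width': 0.08505359100032694}
scene [[394.42300314   0.         256.5361672 ]
 [  0.         394.42300314 191.24295387]
 [  0.           0.           1.        ]] [-0.07329954  0.          0.          0.          0.        ] [ 2.4761576   0.89399787 -0.22436905] [-0.43263181 -0.21529005  1.29838176]
top [[348.31795632   0.         245.11314005]
 [  0.         348.31795632 192.13109763]
 [  0.           0.           1.        ]] [-0.10998995  0.          0.          0.          0.        ] [ 2.14810973 -2.17400758  0.05281299] [0.07423426 0.55697922 1.04583851]
wrist [[333.48565018   0.         257.64121274]
 [  0.         333.48565018 196.86299299]
 [  0.           0.           1.        ]] [-0.05068118  0.          0.          0.          0.        ] [-2.2982512   1.80986468  0.2416333 ] [-0.52502851 -0.03335854  0.37793023]
```

View pics/scene0.png

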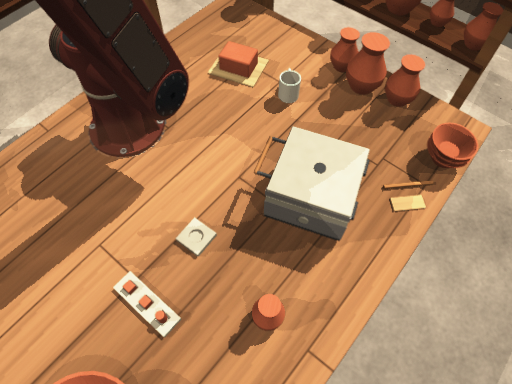

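View pics/top0.png

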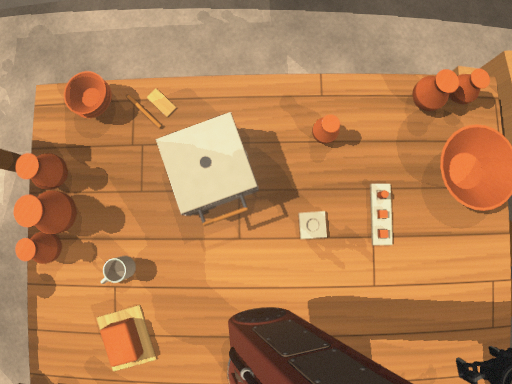

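View pics/wrist0.png

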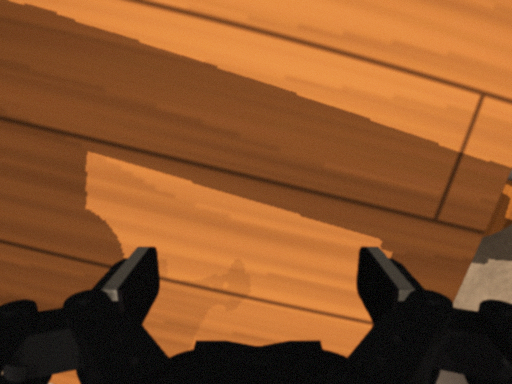

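The scene and top views show the tray with its three pieces (top ~(382,195..234)), the setter block (313,225), and the kiln (207,162) with its handle (225,215). The vase is at (326,130) and the mug at (118,269). I'll enlarge the parts I need.

```bash
cat > h.py <<'E'
import numpy as np, cv2
from scipy.spatial.transform import Rotation as R
from station import r
def ray(s,uv):
    K,D=np.array(s["intrinsics"]),np.array(s["D"])
    p=cv2.undistortPoints(np.array([[uv]],float),K,D)[0,0]
    M=cv2.Rodrigues(np.array(s["rvec"]))[0]; t=np.array(s["tvec"]).ravel()
    return -M.T@t, M.T@np.array([p[0],p[1],1])
def atz(s,uv,z):
    c,d=ray(s,uv); return c+d*(z-c[2])/d[2]
def proj(s,P):
    return cv2.projectPoints(np.array(P,float).reshape(-1,3),np.array(s["rvec"]),np.array(s["tvec"]),np.array(s["intrinsics"]),np.array(s["D"]))[0][:,0]
def crop(s,x0,y0,w,h,k,name):
    im=s["image"][y0:y0+h,x0:x0+w,::-1]
    im=cv2.resize(im,None,fx=k,fy=k,interpolation=cv2.INTER_CUBIC)
    cv2.imwrite("pics/"+name,im)
E
python3 - <<'E'
from h import *
import pickle
S={n:r.snapshot(n) for n in("scene","top")}
pickle.dump(S,open("s0.pkl","wb"))
crop(S["top"],290,170,110,82,7,"t1.png")
crop(S["scene"],105,210,120,90,6,"c1.png")
crop(S["top"],150,105,115,125,4,"t2.png")
crop(S["scene"],215,120,160,120,5,"c2.png")
E
```

```text
(no output)
```

View pics/t1.png

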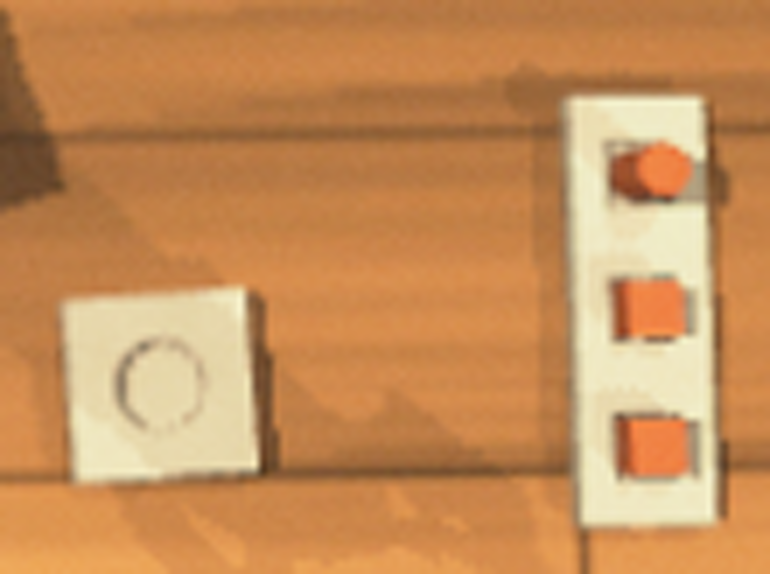

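View pics/c1.png

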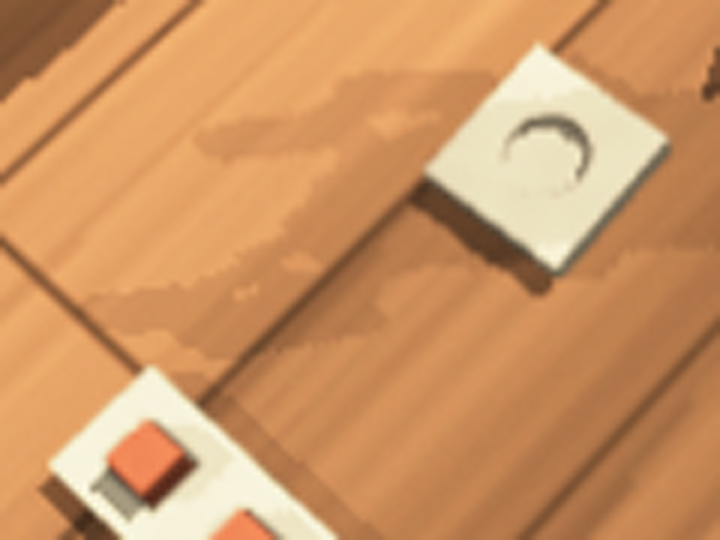

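View pics/t2.png

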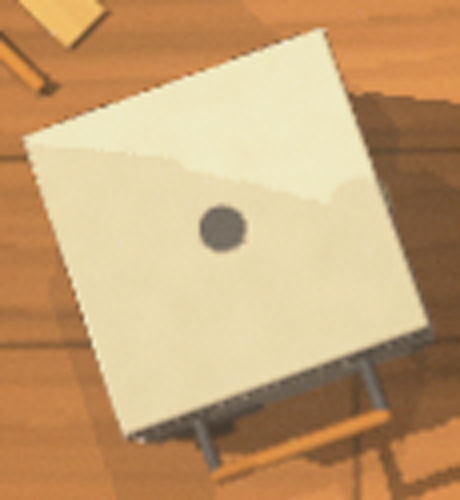

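View pics/c2.png

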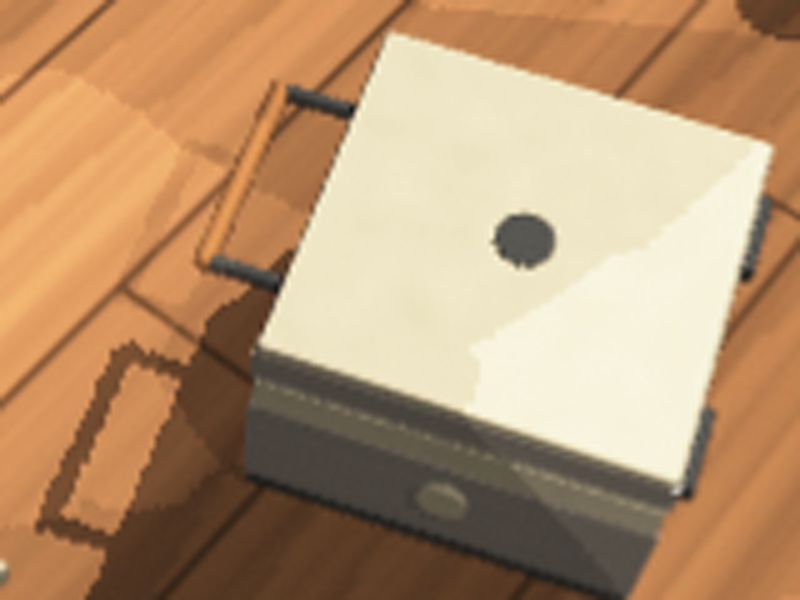

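```bash
python3 - <<'E'
from h import *
import pickle
np.set_printoptions(precision=4,suppress=True)
S=pickle.load(open("s0.pkl","rb"))
def f(n,o,k,pts,z):
    P=np.array([atz(S[n],(o[0]+(u+.5)/k-.5,o[1]+(v+.5)/k-.5),z) for u,v in pts]); return P
def rect(P,l):
    e=[np.linalg.norm(P[i]-P[(i+1)%4]) for i in range(4)]
    d=P[1]-P[0]; d2=P[2]-P[3]; d=d+d2
    print(l,P.mean(0),"edges",np.array(e),"ang01",np.degrees(np.arctan2(d[1],d[0])))
rect(f("top",(290,170),7,[(567,97),(703,97),(718,524),(580,524)],.014),"tray")
print("bead",f("top",(290,170),7,[(663,170)],.048))
print("stubs",f("top",(290,170),7,[(651,307),(655,446)],.03))
rect(f("top",(290,170),7,[(63,300),(247,289),(261,472),(73,482)],.016),"block top")
print(f("top",(290,170),7,[(160,385)],.016))
rect(f("scene",(105,210),6,[(538,44),(668,145),(556,272),(425,172)],.016),"block sc")
P=f("top",(150,105),4,[(24,138),(323,30),(430,328),(127,437)],.165);rect(P,"lid top");print(P)
P=f("scene",(215,120),5,[(260,345),(390,33),(772,147),(683,487)],.165);rect(P,"lid sc");print(P)
P=f("top",(150,105),4,[(215,474),(388,412)],.1475+.003);print(P,P.mean(0))
P=f("scene",(215,120),5,[(278,87),(205,262)],.1475+.003);print(P,P.mean(0))
print(f("top",(0,0),1,[(333,123)],.12),f("top",(0,0),1,[(118,269)],.04))
for n in S: print(n,ray(S[n],(0,0))[0])
E
```

```text
tray [ 0.4857 -0.3542  0.014 ] edges [0.062  0.1895 0.0622 0.1889] ang01 -90.97851629129613
bead [[ 0.545  -0.3533  0.048 ]]
stubs [[ 0.4864 -0.3521  0.03  ]
 [ 0.426  -0.3518  0.03  ]]
block top [ 0.4556 -0.1383  0.016 ] edges [0.0812 0.0803 0.0826 0.0797] ang01 -87.59760291400728
[[ 0.4559 -0.1378  0.016 ]]
block sc [ 0.4576 -0.1394  0.016 ] edges [0.0822 0.0784 0.0799 0.081 ] ang01 1.5831528162737125
lid top [0.6282 0.1684 0.165 ] edges [0.219  0.2182 0.2159 0.2191] ang01 -71.03512668759933
[[0.696  0.3081 0.165 ]
 [0.7668 0.1008 0.165 ]
 [0.5602 0.0304 0.165 ]
 [0.4897 0.2344 0.165 ]]
lid sc [0.6323 0.1695 0.165 ] edges [0.2159 0.2174 0.2181 0.2196] ang01 109.43993019904963
[[0.5643 0.0324 0.165 ]
 [0.4934 0.2363 0.165 ]
 [0.6989 0.3074 0.165 ]
 [0.7725 0.1021 0.165 ]]
[[0.4644 0.1772 0.1505]
 [0.5051 0.0595 0.1505]] [0.4848 0.1183 0.1505]
[[0.4627 0.1756 0.1505]
 [0.5055 0.0603 0.1505]] [0.4841 0.1179 0.1505]
[[ 0.7444 -0.1889  0.12  ]] [[0.3244 0.4609 0.04  ]]
scene [ 0.8577 -0.3802  1.0194]
top [0.4673 0.03   1.091 ]
```

```bash
python3 - <<'E'
from h import *
import pickle
S=pickle.load(open("s0.pkl","rb"))
crop(S["scene"],105,260,90,80,7,"c3.png")
E
```

```text
(no output)
```

View pics/c3.png

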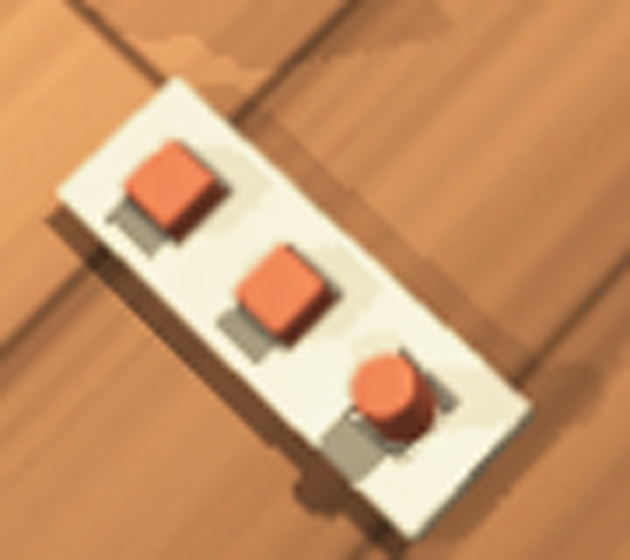

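```bash
python3 - <<'E'
from h import *
import pickle
np.set_printoptions(precision=4,suppress=True)
S=pickle.load(open("s0.pkl","rb"))
print(atz(S["scene"],(105+385.5/7-.5,260+387.5/7-.5),.048), atz(S["scene"],(105+172/7-.5,260+186/7-.5),.030),atz(S["scene"],(105+285/7-.5,260+292/7-.5),.030))
P=np.array([atz(S["scene"],(105+(u+.5)/7-.5,260+(v+.5)/7-.5),.014) for u,v in [(175,77),(533,407),(412,537),(58,193)]]);print(P,P.mean(0))
print(R.from_rotvec(r.state()["orientation"]).as_matrix())
E
```

```text
[ 0.5479 -0.3553  0.048 ] [ 0.4294 -0.3548  0.03  ] [ 0.4899 -0.3546  0.03  ]
[[ 0.3918 -0.3252  0.014 ]
 [ 0.5827 -0.325   0.014 ]
 [ 0.582  -0.3848  0.014 ]
 [ 0.3921 -0.384   0.014 ]] [ 0.4871 -0.3548  0.014 ]
[[-0.0001  0.2356 -0.9719]
 [ 0.0006 -0.9719 -0.2356]
 [-1.     -0.0006 -0.0001]]
```

```bash
python3 -c "
from station import r
print(r.tips_ahead)"; python3 -m crank '[[[0,-5,-40],[0,0,0]],[[0,-5,-40],[0,0,0]],[[0,-5,-40],[0,0,0]],[[0,-5,-40],[0,0,0]],[[0,-5,-40],[0,0,0]]]' 60; python3 -m crank '[[[0,-5,-40],[0,0,0]],[[0,-5,-40],[0,0,0]],[[0,-5,-40],[0,0,0]],[[0,-5,-40],[0,0,0]],[[0,-5,-40],[0,0,0]]]'; python3 -m crank '[[[20,-1,-24],[0,0,0]],[[20,-1,-24],[0,0,0]],[[20,0,0],[7,0,0]],[[20,0,0],[7,0,0]],[[0,0,0],[0,0,0]]]'
python3 - <<'E'
from h import *
np.set_printoptions(precision=4,suppress=True)
s=r.state();print(s["time"],s["ee_pos"],s["grip_width"]);print(R.from_rotvec(s["orientation"]).as_matrix())
w=r.snapshot("wrist");cv2.imwrite("pics/w1.png",w["image"][:,:,::-1])
print(proj(w,[[.5465,-.3543,.048]]))
import pickle;pickle.dump(w,open("w1.pkl","wb"))
E
```

```text
0.014
time: 0.75
ee_pos: [0.3136, -0.438, 0.2453]
orientation: [2.095, 0.25, -2.095]
wrist_force: [-0.5, -0.7, -0.5]
grip_width: 0.0598
time: 1.25
ee_pos: [0.5021, -0.3665, 0.2452]
orientation: [2.095, 0.25, -2.095]
wrist_force: [0.1, -0.9, -0.5]
grip_width: 0.0598
time: 1.75
ee_pos: [0.5455, -0.3528, 0.1622]
orientation: [-2.211, 0.005, 2.22]
wrist_force: [0.1, 0.3, 0.1]
grip_width: 0.0599
1.75 [ 0.5455 -0.3528  0.1622] 0.059857494938710516
[[-0.0041 -0.008  -1.    ]
 [ 0.0034 -1.      0.0079]
 [-1.     -0.0033  0.0042]]
[[259.1769 195.4181]]
```

View pics/w1.png

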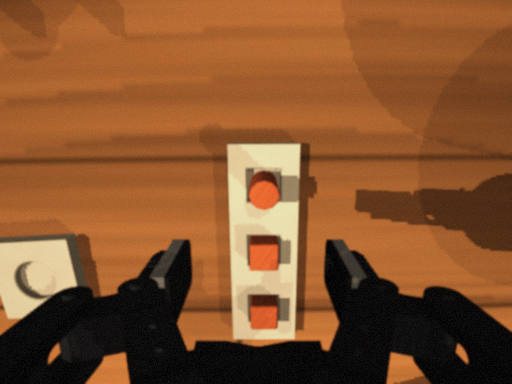

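The wrist view shows the bead top at about (264,192), with the square pieces below it at (264,254) and (264,312). All three pieces lie between the finger lines.

```bash
python3 - <<'E'
from h import *
import pickle
np.set_printoptions(precision=4,suppress=True)
w=pickle.load(open("w1.pkl","rb"))
for uv,z in [((264.5,192),.048),((264,250),.03),((264,310),.03),((228,144),.014),((301,144),.014),((295,339),.014),((234,339),.014)]: print(atz(w,uv,z))
crop(w,215,135,100,100,6,"w1c.png")
E
```

```text
[ 0.5491 -0.3583  0.048 ]
[ 0.4937 -0.358   0.03  ]
[ 0.4351 -0.3578  0.03  ]
[ 0.5814 -0.3289  0.014 ]
[ 0.5809 -0.3891  0.014 ]
[ 0.3908 -0.3883  0.014 ]
[ 0.3913 -0.3283  0.014 ]
```

View pics/w1c.png

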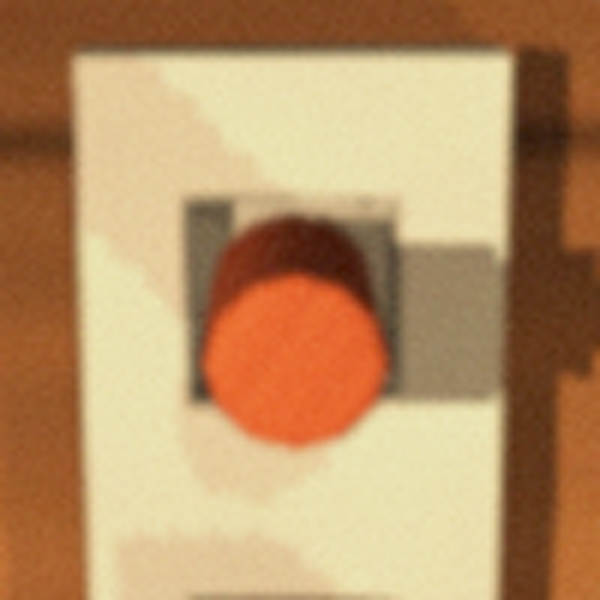

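```bash
python3 -m crank '[[[35,4,0],[0,0,0]],[[35,0,0],[0,0,0]],[[0,0,0],[0,0,0]]]'
python3 - <<'E'
from h import *
np.set_printoptions(precision=4,suppress=True)
s=r.state();p=s["ee_pos"];print(p);M=R.from_rotvec(s["orientation"]).as_matrix()
w=r.snapshot("wrist");cv2.imwrite("pics/w2.png",w["image"][:,:,::-1])
k=(.048-p[2])/M[2,0]
print("axis at .048",proj(w,[p+M[:,0]*k]))
import pickle;pickle.dump(w,open("w2.pkl","wb"))
E
```

```text
time: 2.1
ee_pos: [0.5447, -0.3568, 0.0923]
orientation: [-2.212, 0.0, 2.223]
wrist_force: [-1.0, 0.8, -0.3]
grip_width: 0.0596
[ 0.5447 -0.3568  0.0923]
axis at .048 [[256.2918 230.587 ]]
```

View pics/w2.png

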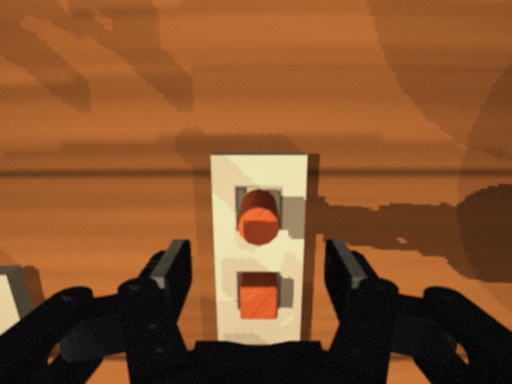

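The bead top is at (259,226) and the finger midline is at about column 258.5, so it is centred sideways. It sits about 2 mm further along +x, so I'll shift by that, descend and grip.

```bash
python3 -m crank '[[[20,0,-2],[0,0,0]],[[20,0,0],[0,0,0]],[[16,0,0],[0,0,0]],[[0,0,0],[0,0,0]]]'; python3 -m crank '[[[0,0,0],[0,0,0]],[[0,0,0],[0,0,0]],[[0,0,0],[0,0,0]],[[0,0,0],[0,0,0]]]' 10
```

```text
time: 2.55
ee_pos: [0.5489, -0.3583, 0.0401]
orientation: [-2.219, 0.006, 2.219]
wrist_force: [-0.4, -0.6, -0.7]
grip_width: 0.0598
time: 2.95
ee_pos: [0.5498, -0.3589, 0.0414]
orientation: [-2.222, 0.009, 2.217]
wrist_force: [-0.4, 1.4, 7.2]
grip_width: 0.0218
```

```bash
python3 - <<'E'
from h import *
np.set_printoptions(precision=4,suppress=True)
import pickle
s=r.state();print(s["time"],s["ee_pos"],s["wrist_force"],s["grip_width"])
S={n:r.snapshot(n) for n in("scene","wrist")}
s=r.state();print(s["time"],s["ee_pos"],s["wrist_force"],s["grip_width"],s["dq"],s["joint_positions"])
a=S["scene"];crop(a,90,240,120,100,6,"c4.png");cv2.imwrite("pics/w3.png",S["wrist"]["image"][:,:,::-1])
E
```

```text
2.95 [ 0.5498 -0.3589  0.0414] [-0.3931  1.3794  7.2347] 0.021781618161315283
3.05 [ 0.5499 -0.3589  0.0414] [-1.328   0.7633  8.3498] 0.021870986715685815 [ 0.0001  0.001   0.0011 -0.0001  0.0004 -0.0029] [-0.6896  0.6977 -0.0484  0.8216  0.0001  2.4582]
```

View pics/c4.png

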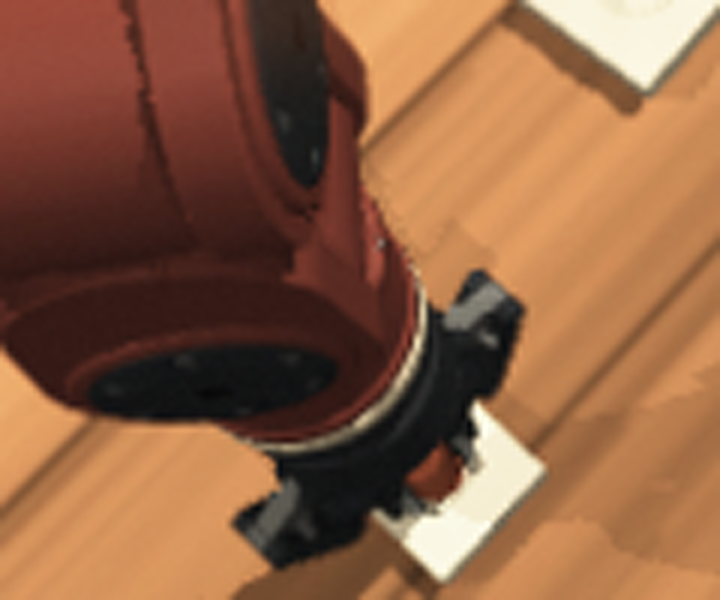

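View pics/w3.png

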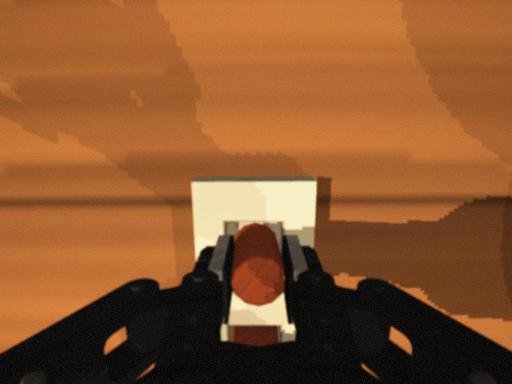

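The bead is between the pads, centred at columns 235–283. I'll lift it and check.

```bash
python3 -m crank '[[[-10,0,0],[0,0,0]],[[-20,0,0],[0,0,0]],[[-30,0,0],[0,0,0]],[[-10,0,0],[0,0,0]],[[0,0,0],[0,0,0]]]'
python3 - <<'E'
from h import *
np.set_printoptions(precision=4,suppress=True)
S={n:r.snapshot(n) for n in("scene","wrist")}
s=r.state();print(s["time"],s["ee_pos"],s["wrist_force"],s["grip_width"]);print(R.from_rotvec(s["orientation"]).as_matrix())
a=S["scene"];crop(a,90,220,140,120,5,"c5.png");cv2.imwrite("pics/w4.png",S["wrist"]["image"][:,:,::-1])
E
```

```text
time: 3.55
ee_pos: [0.5499, -0.3591, 0.1117]
orientation: [-2.223, 0.01, 2.216]
wrist_force: [0.7, -0.2, 0.2]
grip_width: 0.0219
3.65 [ 0.5486 -0.358   0.1089] [-0.5487 -0.0878 -0.7913] 0.02138265501895707
[[-0.0003 -0.0065 -1.    ]
 [ 0.0003 -1.      0.0065]
 [-1.     -0.0003  0.0003]]
```

View pics/c5.png

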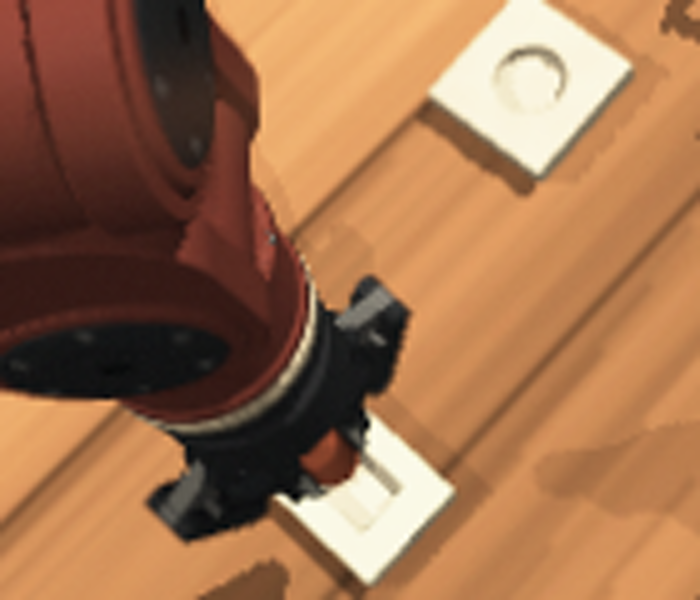

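View pics/w4.png

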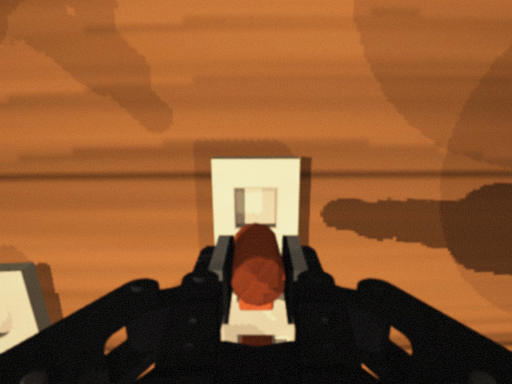

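```bash
python3 -m crank '[[[0,-40,17],[0,0,0]],[[0,-40,17],[0,0,0]],[[0,-40,17],[0,0,0]],[[0,-40,17],[0,0,0]],[[0,-40,17],[0,0,0]]]';  python3 -m crank '[[[0,-19,7],[0,0,0]],[[0,0,0],[0,0,0]],[[0,0,0],[0,0,0]]]'
python3 - <<'E'
from h import *
np.set_printoptions(precision=4,suppress=True)
import pickle
S={n:r.snapshot(n) for n in("scene","wrist")}
s=r.state();p=s["ee_pos"];print(s["time"],p,s["wrist_force"],s["grip_width"]);M=R.from_rotvec(s["orientation"]).as_matrix();print(M)
w=S["wrist"];print(proj(w,[[.457,-.139,.016]]), proj(w,[p-[0,0,p[2]-.016]]))
a=S["scene"];crop(a,140,170,140,120,5,"c6.png");cv2.imwrite("pics/w5.png",w["image"][:,:,::-1]);pickle.dump(S,open("s5.pkl","wb"))
E
```

```text
time: 4.15
ee_pos: [0.4632, -0.1557, 0.108]
orientation: [-2.215, 0.006, 2.22]
wrist_force: [1.0, 0.2, -0.5]
grip_width: 0.0214
time: 4.45
ee_pos: [0.4581, -0.1384, 0.1087]
orientation: [-2.218, 0.006, 2.219]
wrist_force: [-0.2, 0.4, 0.0]
grip_width: 0.0218
4.55 [ 0.4586 -0.1393  0.1089] [-0.0592 -0.2359 -0.4011] 0.021888002518682153
[[-0.0002 -0.0071 -1.    ]
 [-0.0002 -1.      0.0071]
 [-1.      0.0002  0.0001]]
[[256.5046 207.3925]] [[256.9747 205.2221]]
```

View pics/c6.png

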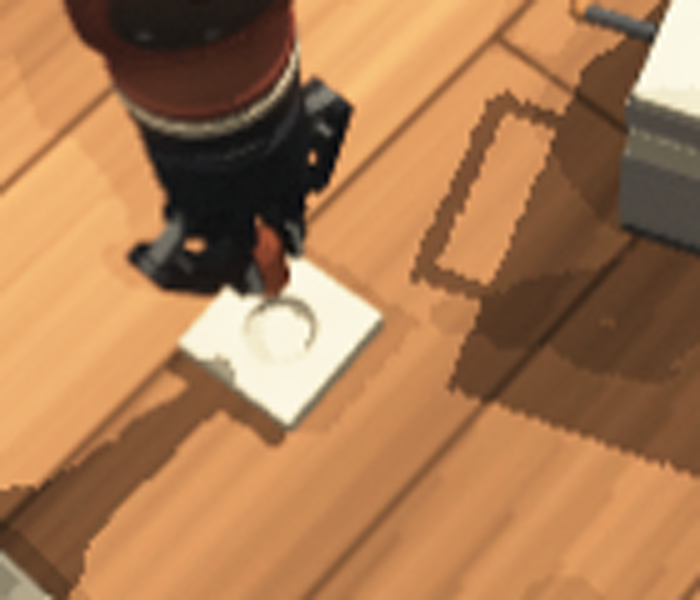

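View pics/w5.png

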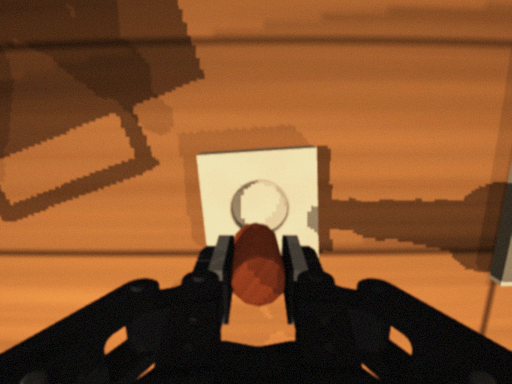

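The recess centre is at (260,207) and the gripper axis falls at (257,205), a miss of about 2 mm. I'll nudge it over and lower.

```bash
python3 -m crank '[[[20,2,0],[0,0,0]],[[20,0,0],[0,0,0]],[[15,0,0],[0,0,0]],[[3,0,0],[0,0,0]],[[0,0,0],[0,0,0]]]'; python3 -m crank '[[[2,0,0],[0,0,0]],[[1,0,0],[0,0,0]],[[0,0,0],[0,0,0]]]'; python3 -m crank '[[[1,0,0],[0,0,0]],[[0,0,0],[0,0,0]]]'
```

```text
time: 5.05
ee_pos: [0.4581, -0.1411, 0.0509]
orientation: [-2.216, 0.008, 2.219]
wrist_force: [-0.2, -0.5, -1.0]
grip_width: 0.0218
time: 5.35
ee_pos: [0.4585, -0.1408, 0.0487]
orientation: [-2.219, 0.008, 2.218]
wrist_force: [0.2, -0.7, -0.5]
grip_width: 0.0218
time: 5.55
ee_pos: [0.4583, -0.1406, 0.0474]
orientation: [-2.218, 0.007, 2.218]
wrist_force: [-0.4, -0.0, 0.7]
grip_width: 0.0218
```

```bash
python3 -m crank '[[[1,0,0],[0,0,0]],[[0,0,0],[0,0,0]]]'; python3 -m crank '[[[1,0,0],[0,0,0]],[[0,0,0],[0,0,0]]]'
```

```text
time: 5.75
ee_pos: [0.4582, -0.1405, 0.0462]
orientation: [-2.218, 0.007, 2.218]
wrist_force: [-0.4, -0.1, -0.8]
grip_width: 0.0214
time: 5.95
ee_pos: [0.4584, -0.1406, 0.0455]
orientation: [-2.219, 0.007, 2.218]
wrist_force: [-1.2, 1.2, 2.8]
grip_width: 0.0218
```

```bash
python3 -m crank '[[[0.5,0,0],[0,0,0]],[[0,0,0],[0,0,0]]]'
python3 - <<'E'
from h import *
S={n:r.snapshot(n) for n in("scene","wrist")}
crop(S["scene"],160,200,80,70,8,"c7.png");crop(S["wrist"],170,130,180,200,3,"w6.png")
E
```

```text
time: 6.15
ee_pos: [0.4585, -0.1406, 0.0453]
orientation: [-2.219, 0.007, 2.218]
wrist_force: [-1.5, 1.2, 9.2]
grip_width: 0.0216
```

View pics/c7.png

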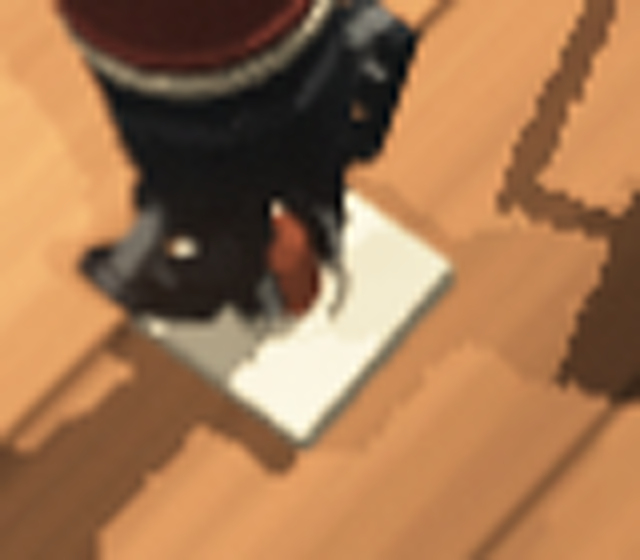

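View pics/w6.png

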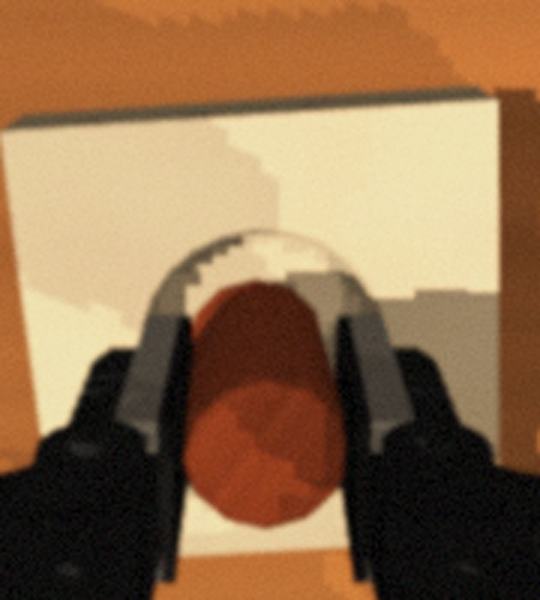

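The bead is seated in the recess with clearance all round (9 N of floor contact). I'll release it and withdraw straight up.

```bash
python3 -m crank '[[[-0.5,0,0],[0,0,0]]]' ; python3 -m crank '[[[0,0,0],[0,0,0]],[[0,0,0],[0,0,0]],[[0,0,0],[0,0,0]]]' 50; python3 -m crank '[[[-10,0,0],[0,0,0]],[[-25,0,0],[0,0,0]],[[-45,0,0],[0,0,0]],[[-45,0,0],[0,0,0]],[[-25,0,0],[0,0,0]]]'
python3 - <<'E'
from h import *
S={n:r.snapshot(n) for n in("scene","wrist")}
crop(S["scene"],160,200,80,70,8,"c8.png");cv2.imwrite("pics/w7.png",S["wrist"]["image"][:,:,::-1])
import pickle;pickle.dump(S,open("s7.pkl","wb"))
s=r.state();print(s["ee_pos"],s["joint_positions"])
E
```

```text
time: 6.35
ee_pos: [0.4583, -0.1406, 0.0455]
orientation: [-2.219, 0.007, 2.218]
wrist_force: [-0.3, -0.9, -0.2]
grip_width: 0.0221
time: 6.65
ee_pos: [0.4582, -0.1405, 0.0452]
orientation: [-2.218, 0.007, 2.218]
wrist_force: [-0.2, -0.3, 0.1]
grip_width: 0.0504
time: 7.15
ee_pos: [0.4592, -0.141, 0.1994]
orientation: [-2.223, 0.009, 2.215]
wrist_force: [0.4, -0.8, 0.1]
grip_width: 0.0502
[ 0.46026247 -0.14152064  0.1995885 ] [-4.50298505e-01  2.36131797e-01 -3.53331005e-01  9.74355099e-01
  2.75828481e-05  2.69776450e+00]
```

View pics/c8.png

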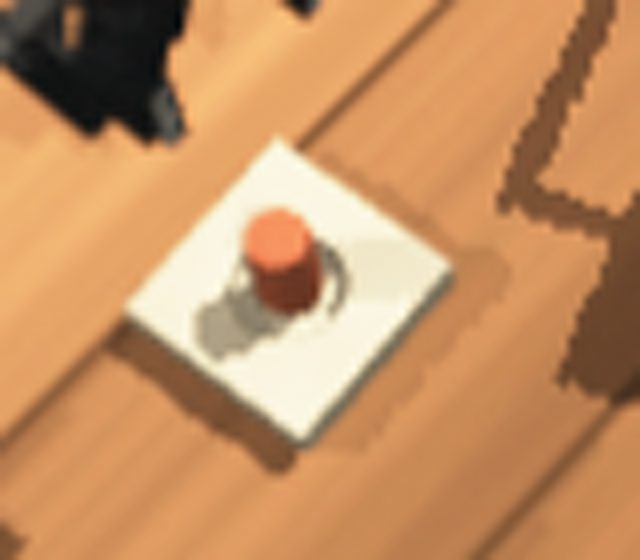

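View pics/w7.png

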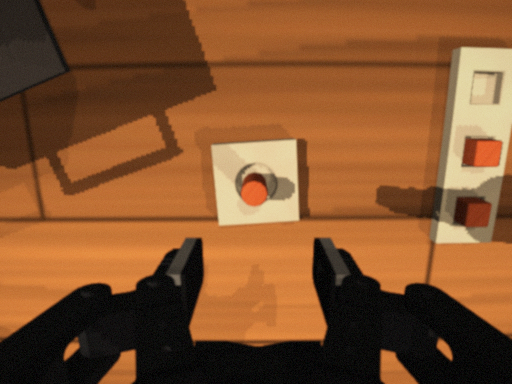

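The bead stands upright in the recess and both squares are still in the tray. Next is the lid. I'll move next to the handle, yaw the jaws to the kiln's x axis, and lean the tool back 20°.

```bash
python3 -m crank '[[[-6,-50,0],[0,0,0]],[[-6,-50,0],[0,0,0]],[[-6,-50,0],[0,0,0]],[[-6,-50,0],[0,0,0]],[[-6,-49,0],[0,0,0]]]' 40;  python3 -m crank '[[[0,0,0],[-8.4,0,0]],[[0,0,0],[-8.4,0,0]],[[0,0,0],[-8.4,0,0]],[[0,0,0],[-8.4,0,0]],[[0,0,0],[-8.4,0,0]]]'; python3 -m crank '[[[0,0,0],[-8.4,0,0]],[[0,0,0],[-8.4,0,0]],[[0,0,0],[-8.4,0,0]],[[0,0,0],[-8.4,0,0]],[[0,0,0],[-8.4,0,0]]]'; python3 -m crank '[[[0,0,0],[-8.4,0,0]],[[0,0,0],[-8.4,0,0]],[[0,0,0],[-8.4,0,0]],[[0,0,0],[0,0,0]]]'
cat >> h.py <<'E'
np.set_printoptions(precision=4,suppress=True)
AZ=np.radians(19.2); XK=np.array([np.cos(AZ),np.sin(AZ),0]); YK=np.array([-np.sin(AZ),np.cos(AZ),0])
def where():
    s=r.state();p=s["ee_pos"];M=R.from_rotvec(s["orientation"]).as_matrix()
    print("t",s["time"],"ee",p,"F",s["wrist_force"],"w",s["grip_width"])
    x,y,z=M.T
    print("tool in kiln axes: x",[x@XK,x@YK,x[2]],"y",[y@XK,y@YK,y[2]],"z",[z@XK,z@YK,z[2]])
    return p,M
E
python3 - <<'E'
from h import *
p,M=where()
w=r.snapshot("wrist");cv2.imwrite("pics/w8.png",w["image"][:,:,::-1])
import pickle;pickle.dump(w,open("w8.pkl","wb"))
E
```

```text
time: 7.75
ee_pos: [0.4591, 0.09, 0.2252]
orientation: [2.216, 0.048, -2.219]
wrist_force: [0.3, -0.1, 0.1]
grip_width: 0.0397
time: 8.25
ee_pos: [0.4597, 0.0868, 0.2248]
orientation: [1.787, 0.727, -1.778]
wrist_force: [-0.1, -0.1, 0.3]
grip_width: 0.04
time: 8.75
ee_pos: [0.4597, 0.0868, 0.2248]
orientation: [1.279, 1.185, -1.261]
wrist_force: [0.3, -0.2, -0.9]
grip_width: 0.0402
time: 9.15
ee_pos: [0.4598, 0.0868, 0.2248]
orientation: [0.955, 1.368, -0.933]
wrist_force: [-0.3, 0.4, -1.3]
grip_width: 0.04
t 9.15 ee [0.4598 0.0868 0.2248] F [-0.3264  0.3569 -1.3387] w 0.040002551889444335
tool in kiln axes: x [np.float64(0.004345080647409742), np.float64(0.01667723972780458), np.float64(-0.9998514839461052)] y [np.float64(0.9997536061865183), np.float64(0.02169276195867478), np.float64(0.004706484426456881)] z [np.float64(0.021768031404325757), np.float64(-0.9996255767804593), np.float64(-0.01657887375893413)]
```

View pics/w8.png

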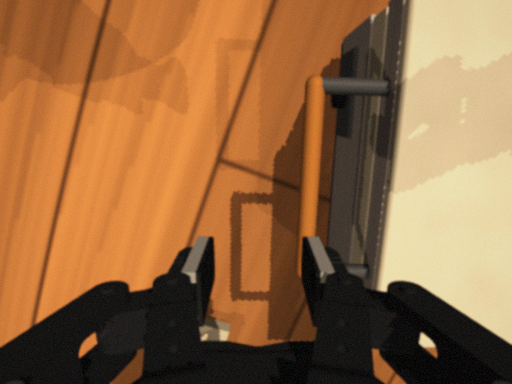

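The wrist view shows the bar running from (315,80) down to about (305,262). The far arm is at (355,87), and the near arm shows at about (355,270).

```bash
python3 - <<'E'
from h import *
import pickle
w=pickle.load(open("w8.pkl","rb"))
crop(w,270,60,140,225,3,"w8c.png")
a=atz(w,(315,78),.1505);b=atz(w,(309,230),.1505);c=atz(w,(360,87),.1475);d=atz(w,(358,270),.1475)
print(a,b,c,d,"az",np.degrees(np.arctan2(*(a-b)[[1,0]]))-90,"lid edge",np.degrees(np.arctan2(*(atz(w,(405,30),.165)-atz(w,(377,288),.165))[[1,0]]))-90)
E
```

```text
[0.4621 0.1761 0.1505] [0.4945 0.0884 0.1505] [0.4897 0.1814 0.1475] [0.538  0.0725 0.1475] az 20.266771663770484 lid edge 19.468181187476844
```

View pics/w8c.png

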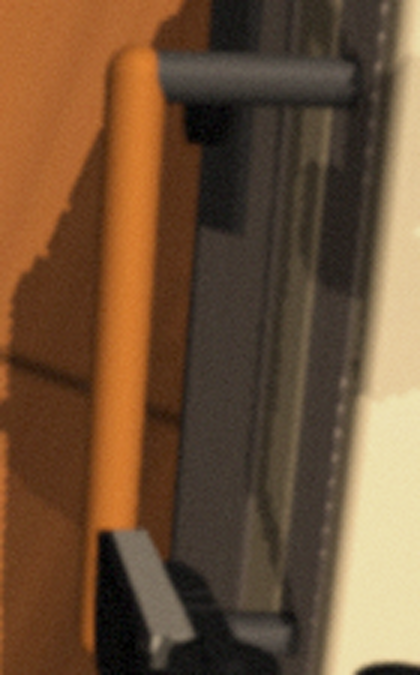

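```bash
python3 -m crank '[[[7,7.5,-21],[0.8,-1,0]],[[0,0,0],[0,0,6.7]],[[0,0,0],[0,0,6.7]],[[0,0,0],[0,0,6.6]],[[0,0,0],[0,0,0]]]' 38
sed -i 's/radians(19.2)/radians(19.6)/' h.py
python3 - <<'E'
from h import *
p,M=where()
B=np.array([.484,.1177,.1475]); g=p-0.005*M[:,0]
d=B-g; print("tool-frame vector grasp->bar mm",M.T@d*1000)
w=r.snapshot("wrist");cv2.imwrite("pics/w9.png",w["image"][:,:,::-1])
print(proj(w,[B+.06*YK,B,B-.06*YK]))
import pickle;pickle.dump(w,open("w9.pkl","wb"))
E
```

```text
time: 9.7
ee_pos: [0.4553, 0.109, 0.2163]
orientation: [1.151, 1.133, -0.689]
wrist_force: [-1.4, -0.7, -0.6]
grip_width: 0.0384
t 9.7 ee [0.4553 0.109  0.2163] F [-1.4472 -0.6519 -0.606 ] w 0.03836572054485872
tool in kiln axes: x [np.float64(0.3444642887471224), np.float64(-0.0002137097170150462), np.float64(-0.938799397158997)] y [np.float64(0.9387824525107024), np.float64(-0.0059340774394706225), np.float64(0.3444594222588969)] z [np.float64(-0.005644522648523919), np.float64(-0.9999823703711477), np.float64(-0.00184345083229287)]
tool-frame vector grasp->bar mm [79.8639  4.4471  1.3657]
[[265.364  118.1265]
 [265.4969 214.2317]
 [265.558  296.931 ]]
```

View pics/w9.png

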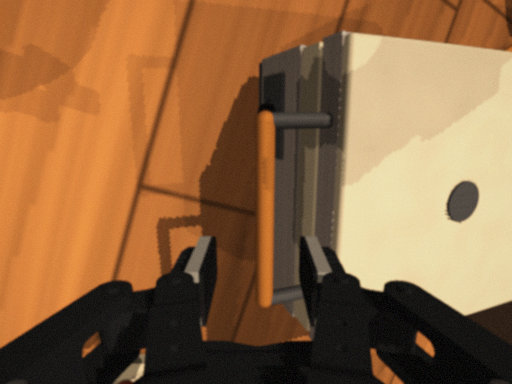

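The bar is at column 265 (ends at rows 112 and 300), as predicted, and the jaw centre is about column 257.5. I'll shift 4 mm and slide in along the tool axis.

```bash
python3 -m crank '[[[15,4,1],[0,0,0]],[[20,0,0],[0,0,0]],[[12,0,0],[0,0,0]],[[3,0,0],[0,0,0]],[[0,0,0],[0,0,0]]]'
python3 - <<'E'
from h import *
p,M=where()
B=np.array([.484,.1177,.1475]); g=p-0.005*M[:,0]
d=B-g; print("tool-frame vector grasp->bar mm",M.T@d*1000)
w=r.snapshot("wrist");cv2.imwrite("pics/w10.png",w["image"][:,:,::-1])
s=r.snapshot("scene");crop(s,200,100,140,120,5,"c10.png")
E
```

```text
time: 10.25
ee_pos: [0.4812, 0.1153, 0.1731]
orientation: [1.148, 1.133, -0.686]
wrist_force: [-0.6, 0.1, 0.9]
grip_width: 0.0379
t 10.25 ee [0.4812 0.1153 0.1731] F [-0.5733  0.1494  0.9458] w 0.037916383119096474
tool in kiln axes: x [np.float64(0.3454044457076613), np.float64(-0.0014454844934338254), np.float64(-0.9384528115254184)] y [np.float64(0.938450460799792), np.float64(-0.002185006505869671), np.float64(0.34540694603789784)] z [np.float64(-0.0025498058830568018), np.float64(-0.9999965681546853), np.float64(0.0006018046279143707)]
tool-frame vector grasp->bar mm [30.1915 -5.6446 -1.3513]
```

View pics/w10.png

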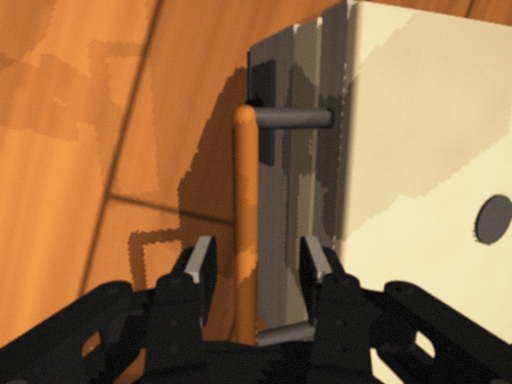

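View pics/c10.png

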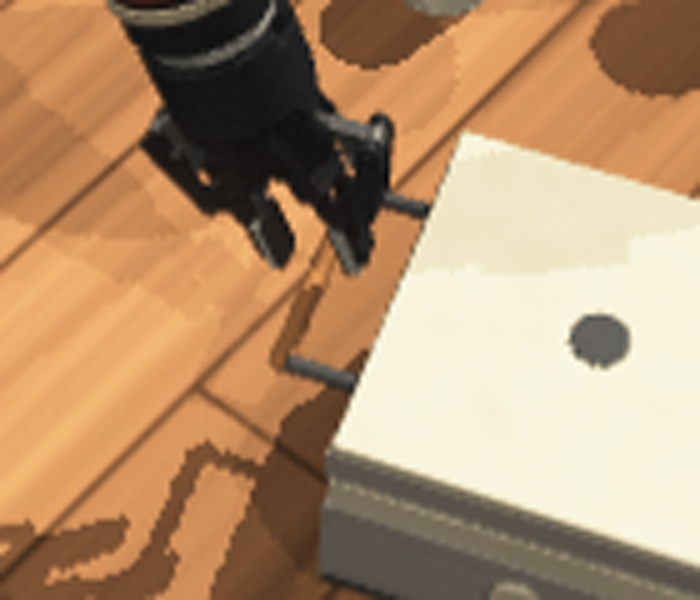

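The bar is now at column 246, about 5.5 mm to the other side of the jaw centre. I'll correct that and finish the slide-in.

```bash
python3 -m crank '[[[0,-5.5,0],[0,0,0]],[[12,0,0],[0,0,0]],[[12,0,0],[0,0,0]],[[5,0,0],[0,0,0]],[[0,0,0],[0,0,0]]]'
python3 - <<'E'
from h import *
p,M=where()
B=np.array([.484,.1177,.1475]); g=p-0.005*M[:,0]
d=B-g; print("tool-frame vector grasp->bar mm",M.T@d*1000)
w=r.snapshot("wrist");cv2.imwrite("pics/w11.png",w["image"][:,:,::-1])
s=r.snapshot("scene");crop(s,200,100,140,120,5,"c11.png")
E
```

```text
time: 10.85
ee_pos: [0.4844, 0.1168, 0.1437]
orientation: [1.147, 1.132, -0.685]
wrist_force: [-0.1, 0.0, -0.0]
grip_width: 0.0379
t 10.85 ee [0.4844 0.1168 0.1437] F [-0.1103  0.0126 -0.0477] w 0.037929894796119704
tool in kiln axes: x [np.float64(0.3462451278396943), np.float64(-0.0012921725487725104), np.float64(-0.9381431882913067)] y [np.float64(0.9381425920844814), np.float64(-0.001303030421632405), np.float64(0.34624670255286294)] z [np.float64(-0.0016698395983326469), np.float64(-0.9999983161994949), np.float64(0.000761074169408793)]
tool-frame vector grasp->bar mm [ 1.3738  1.2671 -0.9867]
```

View pics/w11.png

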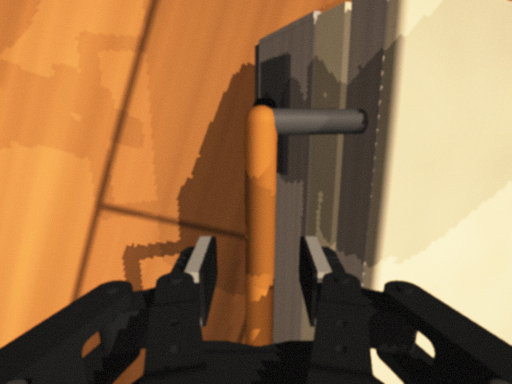

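View pics/c11.png

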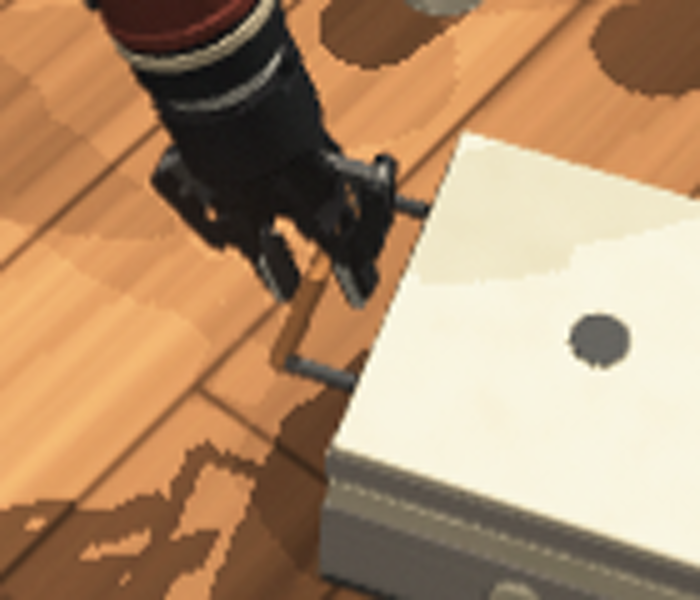

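The bar is between the pads, nearly centred, and the fingers are clear of the lid. I'll close on it.

```bash
python3 -m crank '[[[1,1,0],[0,0,0]],[[0,0,0],[0,0,0]]]'; python3 -m crank '[[[0,0,0],[0,0,0]],[[0,0,0],[0,0,0]],[[0,0,0],[0,0,0]],[[0,0,0],[0,0,0]]]' 0
python3 - <<'E'
from h import *
p,M=where()
w=r.snapshot("wrist");cv2.imwrite("pics/w12.png",w["image"][:,:,::-1])
s=r.snapshot("scene");crop(s,200,100,140,120,5,"c12.png")
E
```

```text
time: 11.15
ee_pos: [0.4864, 0.1173, 0.1438]
orientation: [1.148, 1.131, -0.684]
wrist_force: [0.1, 0.3, 0.1]
grip_width: 0.0379
time: 11.55
ee_pos: [0.4853, 0.117, 0.1433]
orientation: [1.147, 1.132, -0.685]
wrist_force: [-6.5, -2.2, 6.8]
grip_width: 0.0098
t 11.55 ee [0.4853 0.117  0.1433] F [-6.5003 -2.1815  6.7677] w 0.009754719941908518
tool in kiln axes: x [np.float64(0.3459552233014149), np.float64(-0.0017857343431141657), np.float64(-0.9382493243393912)] y [np.float64(0.9382490712587966), np.float64(-0.001381620465186537), np.float64(0.34595775957029185)] z [np.float64(-0.0019140931204861716), np.float64(-0.9999974511356247), np.float64(0.0011974847723904003)]
```

View pics/w12.png

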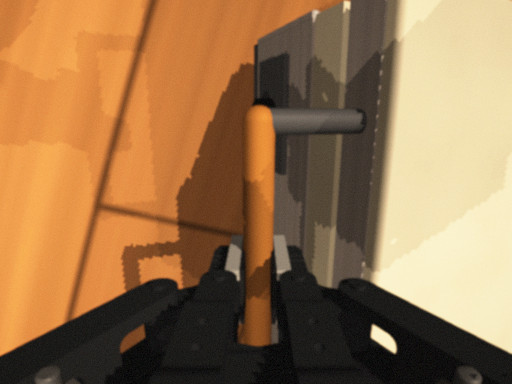

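Gripped: 9.8 mm, which reads about 2 mm low as it did on the bead. I'll raise the lid along its arc in 2° rows, checking after the first 10°.

```bash
python3 -m crank '[[[-8.4,3.8,0],[0,0,2]],[[-8.4,3.8,0],[0,0,2]],[[-8.4,3.8,0],[0,0,2]],[[-8.4,3.7,0],[0,0,2]],[[-8.4,3.7,0],[0,0,2]]]'
cat >> h.py <<'E'
def lid():
    p,M=where(); B=p-0.0045*M[:,0]
    H=np.array([.484,.1177,.13])+.265*XK
    d=B-H; a=-d@XK; b=d[2]
    print("lid deg",np.degrees(np.arctan2(b,a)-np.arctan2(.0175,.265)),"radius",np.hypot(a,b)*1000,"want",np.hypot(.265,.0175)*1000,"tool pitch",np.degrees(np.arctan2(M[:,0]@XK,-M[2,0])))
E
python3 -c "
from h import *
lid()
s=r.snapshot('scene');crop(s,200,60,160,140,5,'c13.png')"
```

```text
time: 12.15
ee_pos: [0.4922, 0.1192, 0.1944]
orientation: [1.235, 1.009, -0.534]
wrist_force: [45.9, 24.2, -16.8]
grip_width: 0.0097
t 12.15 ee [0.4922 0.1192 0.1944] F [ 45.9092  24.1636 -16.7894] w 0.009731926142371042
tool in kiln axes: x [np.float64(0.517904449686269), np.float64(-0.0002193145962687313), np.float64(-0.8554384448318129)] y [np.float64(0.8554363243466899), np.float64(0.002374067969521434), np.float64(0.5179025572339848)] z [np.float64(0.0019172854215261082), np.float64(-0.9999971578471529), np.float64(0.0014171500373805768)]
lid deg 10.97982661177433 radius 267.9296977267972 want 265.57720158176227 tool pitch 31.191791643721814
```

View pics/c13.png

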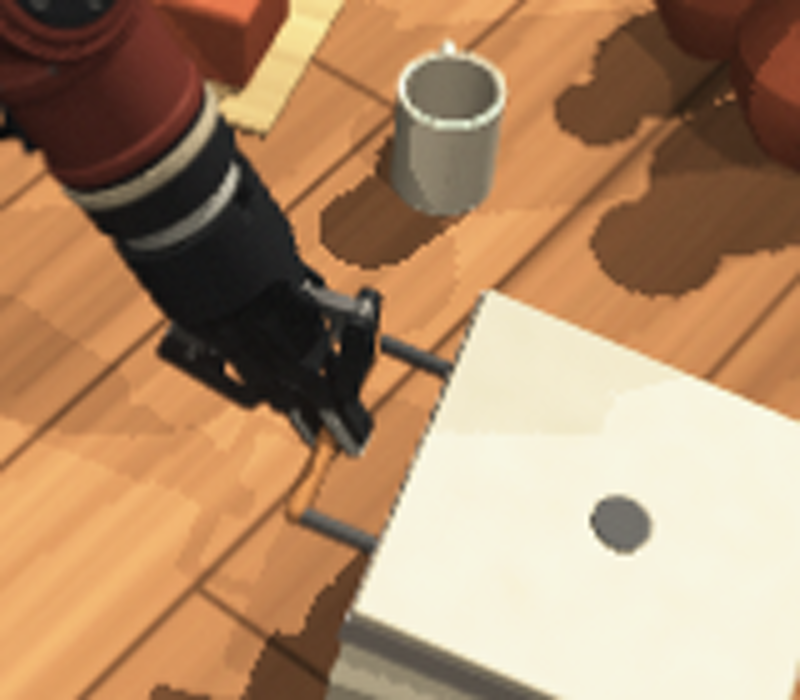

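The lid is following, but the wrist shows about 50 N of radial pull, meaning my arc runs slightly outside the true one. I'll ease toward the hinge before going on.

```bash
python3 -m crank '[[[1.2,1.4,0],[0,0,0]],[[0,0,0],[0,0,0]]]'
```

```text
time: 12.4
ee_pos: [0.4918, 0.1192, 0.1922]
orientation: [1.233, 1.012, -0.54]
wrist_force: [23.2, 10.8, -9.7]
grip_width: 0.0101
```

```bash
python3 -m crank '[[[1,1.1,0],[0,0,0]],[[0,0,0],[0,0,0]]]'; python3 -c "
from h import *
lid()"; python3 -m crank '[[[-8.1,4.1,0],[0,0,2]],[[-8.1,4.1,0],[0,0,2]],[[-8.1,4.1,0],[0,0,2]],[[0,0,0],[0,0,0]]]'; python3 -c "
from h import *
lid()"
```

```text
time: 12.6
ee_pos: [0.4915, 0.1191, 0.1904]
orientation: [1.231, 1.015, -0.544]
wrist_force: [15.2, 7.3, -7.4]
grip_width: 0.0099
t 12.6 ee [0.4915 0.1191 0.1904] F [15.1877  7.2595 -7.3872] w 0.009881429469632344
tool in kiln axes: x [np.float64(0.5090484092168379), np.float64(-0.001292837513603703), np.float64(-0.8607369201126267)] y [np.float64(0.860737824409029), np.float64(0.00037111800300827216), np.float64(0.5090483866029234)] z [np.float64(-0.00033868188353192126), np.float64(-0.9999990954208866), np.float64(0.0013017111778367285)]
lid deg 10.113397362518992 radius 267.6100023562904 want 265.57720158176227 tool pitch 30.60049384360468
time: 13.0
ee_pos: [0.4948, 0.1192, 0.2234]
orientation: [1.279, 0.935, -0.449]
wrist_force: [54.7, 23.5, -22.8]
grip_width: 0.0094
t 13.0 ee [0.4948 0.1192 0.2234] F [ 54.7242  23.4658 -22.7905] w 0.009394896590441742
tool in kiln axes: x [np.float64(0.6079933059647169), np.float64(-0.001779020537154622), np.float64(-0.7939401583167478)] y [np.float64(0.7939384973311812), np.float64(0.004396327719666321), np.float64(0.6079821829281573)] z [np.float64(0.0024088083361108853), np.float64(-0.9999887536310144), np.float64(0.004085370716374104)]
lid deg 16.885285485934773 radius 274.75172780861 want 265.57720158176227 tool pitch 37.44461636155088
```

I had the turn sign wrong: the front edge moves toward the hinge as it rises, so my tool was turning and drifting outward and dragging radially. The round bar pivots in the pads, so the lid angle follows. I'll relieve the pull, then continue on the true arc without turning the tool.

```bash
python3 -m crank '[[[1.7,1,0],[0,0,0]],[[1.7,1,0],[0,0,0]],[[0,0,0],[0,0,0]]]'; python3 -c "
from h import *
lid()
w=r.snapshot('wrist');cv2.imwrite('pics/w14.png',w['image'][:,:,::-1])
s=r.snapshot('scene');crop(s,200,60,160,140,5,'c14.png')"
```

```text
time: 13.3
ee_pos: [0.4929, 0.1187, 0.2164]
orientation: [1.276, 0.943, -0.463]
wrist_force: [19.6, 3.3, -7.3]
grip_width: 0.0095
t 13.3 ee [0.4929 0.1187 0.2164] F [19.617   3.2663 -7.2506] w 0.009484313464939734
tool in kiln axes: x [np.float64(0.5965672528815128), np.float64(-0.0032938660565670604), np.float64(-0.8025563302571391)] y [np.float64(0.8025618206619257), np.float64(0.0006701712227329288), np.float64(0.5965685835562804)] z [np.float64(-0.00142716685062985), np.float64(-0.999994350642509), np.float64(0.0030433333446809874)]
lid deg 15.392301939123506 radius 274.13021063131845 want 265.57720158176227 tool pitch 36.624669868345805
```

View pics/w14.png

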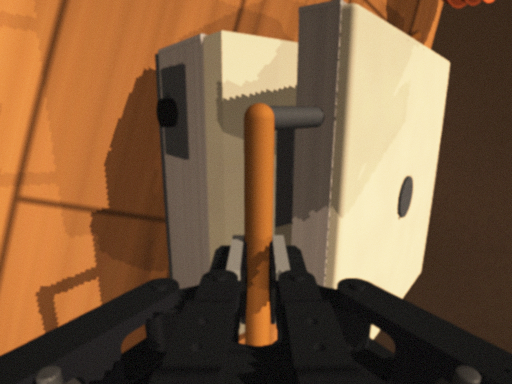

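View pics/c14.png

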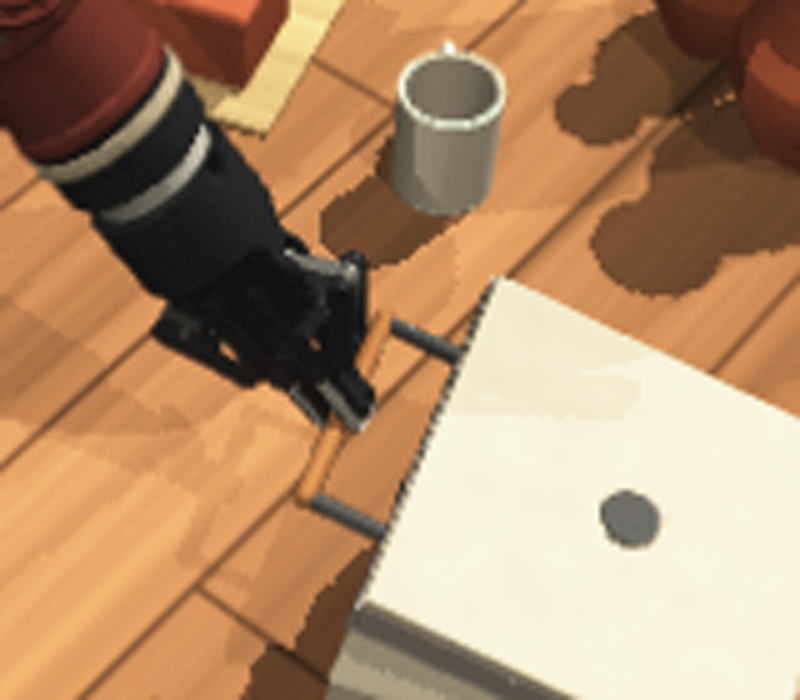

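```bash
cat >> h.py <<'E'
def plan(tgt,n,H0=(.484,.1177)):
    from scipy.optimize import brentq
    p,M=where(); H=np.array([*H0,.13])+.265*XK; R0=np.hypot(.265,.0175); t0=np.arctan2(.0175,.265)
    def pl(q): d=q-H; return np.array([-d@XK,d[2]])
    s=brentq(lambda s:np.hypot(*pl(p+s*M[:,0]))-R0,-.03,.03)
    th=np.arctan2(*pl(p+s*M[:,0])[::-1])-t0
    print("s mm",s*1e3,"lid",np.degrees(th))
    a=np.linspace(th,np.radians(tgt),n+1)
    P=np.array([[-R0*np.cos(x+t0),R0*np.sin(x+t0)] for x in a]); D=np.diff(P,axis=0)
    tx=np.array([M[:,0]@XK,M[2,0]]);ty=np.array([M[:,1]@XK,M[2,1]])
    print(np.round(np.c_[D@tx,D@ty]*1e3,1))
E
python3 -c "
from h import *
plan(40,12)"
```

```text
t 13.4 ee [0.493  0.1187 0.2165] F [18.0439  3.9842 -8.3772] w 0.009223581279737672
tool in kiln axes: x [np.float64(0.5967420234126299), np.float64(-0.0032483411768817116), np.float64(-0.8024265734464424)] y [np.float64(0.8024319138420153), np.float64(0.0006616128043988944), np.float64(0.5967433166080183)] z [np.float64(-0.0014075301917846192), np.float64(-0.9999945052589517), np.float64(0.003001384790989714)]
s mm 5.939116992246509 lid 14.147153966095917
[[-5.6  8.2]
 [-5.3  8.4]
 [-5.   8.6]
 [-4.7  8.8]
 [-4.3  9. ]
 [-4.   9.2]
 [-3.6  9.3]
 [-3.3  9.4]
 [-2.9  9.5]
 [-2.6  9.6]
 [-2.2  9.7]
 [-1.8  9.8]]
```

```bash
python3 -m crank '[[[-5,8.2,0],[0,0,0]],[[-4.8,8.4,0],[0,0,0]],[[-4.5,8.6,0],[0,0,0]],[[0,0,0],[0,0,0]]]'; python3 -c "
from h import *
plan(40,8)"
```

```text
time: 13.8
ee_pos: [0.5019, 0.1219, 0.2413]
orientation: [1.275, 0.945, -0.469]
wrist_force: [9.0, -4.0, -7.2]
grip_width: 0.0091
t 13.8 ee [0.5019 0.1219 0.2413] F [ 9.0409 -4.03   -7.2321] w 0.0090870138064038
tool in kiln axes: x [np.float64(0.5924331134172811), np.float64(-0.004238801516899313), np.float64(-0.8056084897072571)] y [np.float64(0.8056137033606313), np.float64(-0.0007222262823230631), np.float64(0.5924407475408541)] z [np.float64(-0.0030930703638783683), np.float64(-0.9999907554327179), np.float64(0.002986965822811438)]
s mm 5.859871509123612 lid 19.885078893343618
[[-5.6 10.2]
 [-5.2 10.5]
 [-4.7 10.7]
 [-4.2 10.9]
 [-3.7 11. ]
 [-3.2 11.2]
 [-2.8 11.3]
 [-2.3 11.4]]
```

Forces have dropped below 12 N and the lid is tracking. Continuing.

```bash
python3 -m crank '[[[-5,10.2,0],[0,0,0]],[[-4.9,10.5,0],[0,0,0]],[[-4.6,10.7,0],[0,0,0]],[[0,0,0],[0,0,0]]]'; python3 -c "
from h import *
plan(40,5)"
```

```text
time: 14.2
ee_pos: [0.5155, 0.1268, 0.2701]
orientation: [1.274, 0.947, -0.473]
wrist_force: [-12.0, -12.0, 4.2]
grip_width: 0.0092
t 14.2 ee [0.5155 0.1268 0.2701] F [-11.9834 -12.0011   4.1908] w 0.009224151129779805
tool in kiln axes: x [np.float64(0.5887389748113415), np.float64(-0.0049442304283850045), np.float64(-0.8083080935655423)] y [np.float64(0.808310692090879), np.float64(-0.0019651774853199303), np.float64(0.5887528880005728)] z [np.float64(-0.00449939881032888), np.float64(-0.9999858462312964), np.float64(0.002839497741395136)]
s mm 6.13650973077559 lid 26.798704412401165
[[-4.6 11.3]
 [-4.1 11.5]
 [-3.5 11.7]
 [-3.  11.9]
 [-2.4 12. ]]
```

```bash
python3 -m crank '[[[-4.7,11.3,0],[0,0,0]],[[-4.4,11.5,0],[0,0,0]],[[-3.7,11.7,0],[0,0,0]],[[0,0,0],[0,0,0]]]'; python3 -c "
from h import *
plan(40,2)
import pickle
S={n:r.snapshot(n) for n in('scene','top','wrist')};pickle.dump(S,open('s15.pkl','wb'))
cv2.imwrite('pics/w15.png',S['wrist']['image'][:,:,::-1])
crop(S['scene'],220,60,160,150,5,'c15.png');crop(S['top'],140,95,130,130,5,'t15.png')"
```

```text
time: 14.6
ee_pos: [0.5358, 0.1339, 0.3025]
orientation: [1.275, 0.945, -0.47]
wrist_force: [-17.1, -13.0, 12.8]
grip_width: 0.0092
t 14.6 ee [0.5358 0.1339 0.3025] F [-17.1318 -13.0101  12.8109] w 0.009169457088825085
tool in kiln axes: x [np.float64(0.591526162912695), np.float64(-0.004945120623883152), np.float64(-0.8062706396563122)] y [np.float64(0.8062765393009648), np.float64(-0.0011659897167654828), np.float64(0.5915376426237303)] z [np.float64(-0.003865328271111024), np.float64(-0.999987093041703), np.float64(0.0032974213198963542)]
s mm 7.016423078408465 lid 35.133390329074295
[[-2.7 11. ]
 [-2.2 11.1]]
```

View pics/c15.png

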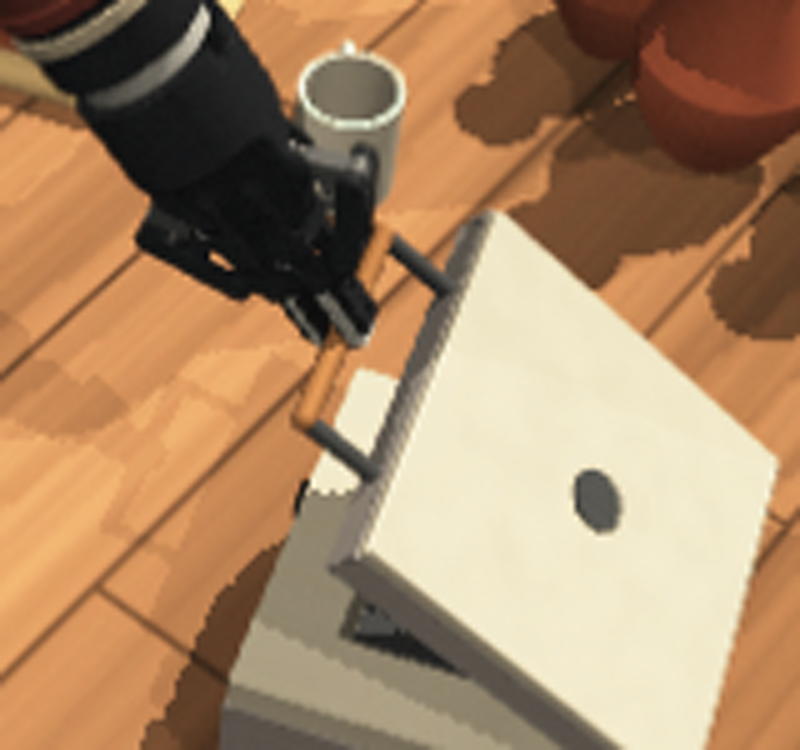

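View pics/t15.png

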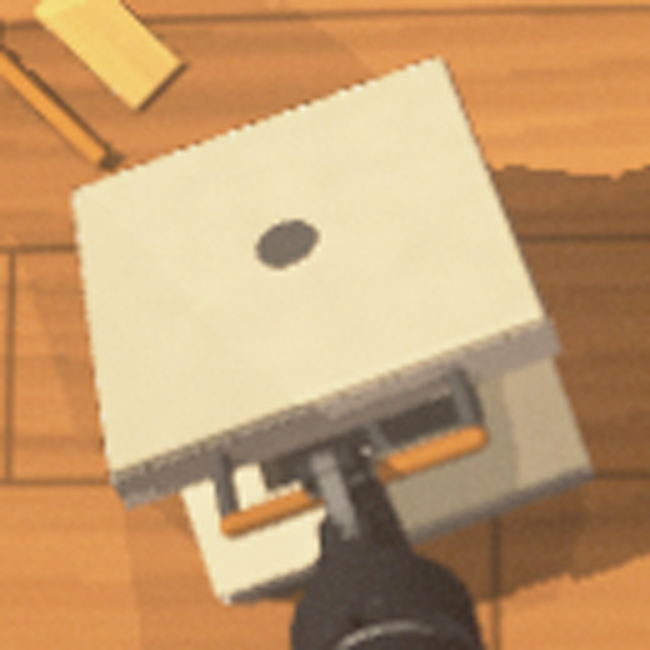

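View pics/w15.png

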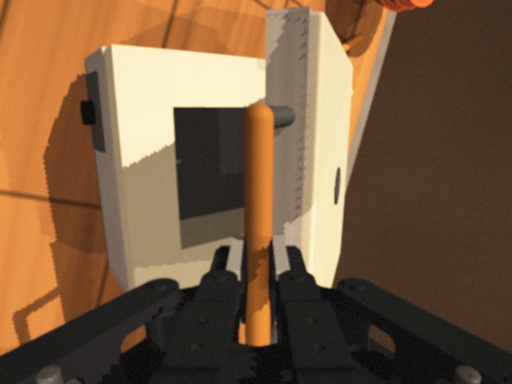

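The scene, top and wrist views show the lid well open with the bar still in the pads. I'll fit the lid angle from the lid corners and handle ends in both fixed cameras.

```bash
cat > fit.py <<'E'
from h import *
import pickle
from scipy.optimize import least_squares
def lp(par,th,loc):
    hx,hy,az,=par; X=np.array([np.cos(az),np.sin(az),0]);Y=np.array([-np.sin(az),np.cos(az),0]);H=np.array([hx,hy,.13])
    out=[]
    for f,z,y in loc:
        c,s=np.cos(th),np.sin(th); out.append(H-X*(f*c-z*s)+Y*y+np.array([0,0,f*s+z*c]))
    return np.array(out)
def px(o,k,pts): return np.array([(o[0]+(u+.5)/k-.5,o[1]+(v+.5)/k-.5) for u,v in pts])
RL,RR,FR,FL=(0,.035,.11),(0,.035,-.11),(.22,.035,-.11),(.22,.035,.11)
HL,HR=(.265,.0205,.06),(.265,.0205,-.06)
BFR,BFL=(.22,0,-.11),(.22,0,.11)
S0=pickle.load(open("s0.pkl","rb"))
shut=[("top",px((150,105),4,[(24,138),(323,30),(430,328),(127,437),(215,474),(388,412)]),[RL,RR,FR,FL,HL,HR]),
("scene",px((215,120),5,[(260,345),(390,33),(772,147),(683,487),(278,87),(205,262)]),[FR,FL,RL,RR,HL,HR])]
def fit(S,now):
    def res(v):
        o=[]
        for n,P,L in shut: o.append(np.r_[(proj(S0[n],lp(v[:3],0,L))-P+(v[4:6] if n=="top" else v[6:8])).ravel()])
        for n,P,L in now: o.append((proj(S[n],lp(v[:3],v[3],L))-P+(v[4:6] if n=="top" else v[6:8])).ravel())
        return np.concatenate(o+[v[4:]*.5])
    f=least_squares(res,[.734,.206,np.radians(19.5),.6,0,0,0,0],loss="soft_l1")
    print("hinge",f.x[:2],"az",np.degrees(f.x[2]),"lid deg",np.degrees(f.x[3]),"off",f.x[4:],"rms",np.sqrt(np.mean(f.fun**2)),"max",abs(f.fun).max())
    for sub in now:
        g=least_squares(lambda t:(proj(S[sub[0]],lp(f.x[:3],t[0],sub[2]))-sub[1]+(f.x[4:6] if sub[0]=="top" else f.x[6:8])).ravel(),[.6],loss="soft_l1"); print(sub[0],np.degrees(g.x),np.round(g.fun.reshape(-1,2),1).tolist())
    return f.x
E
python3 - <<'E'
from fit import *
S=pickle.load(open("s15.pkl","rb"))
fit(S,[("top",px((140,95),5,[(75,192),(438,60),(545,320),(113,474),(555,352),(127,507),(224,528),(487,436)]),[RL,RR,FR,FL,BFR,BFL,HL,HR]),
("scene",px((220,60),5,[(495,212),(372,553),(778,462),(335,562),(387,225),(297,415)]),[FL,FR,RL,BFR,HL,HR])])
E
```

```text
hinge [0.7334 0.2083] az 19.23588986712391 lid deg 35.254548441682395 off [ 1.0822  0.3553 -0.0502  0.7893] rms 1.042851787136705 max 3.027184599562896
top [35.1092] [[-0.9, 0.0], [0.7, -0.9], [0.0, -1.4], [-1.2, -0.2], [1.2, 2.1], [1.9, 2.0], [1.3, -0.6], [-2.4, -0.1]]
scene [35.4504] [[1.0, -0.8], [-0.7, -0.6], [0.8, -0.0], [-2.8, 1.9], [0.2, 1.7], [2.7, 0.6]]
```

The camera fit gives 35.25° and the arm kinematics 35.13°, so they agree. I have about 4.8° to go.

```bash
python3 -m crank '[[[-1.6,5.5,0],[0,0,0]],[[-1.5,5.5,0],[0,0,0]],[[-1.4,5.5,0],[0,0,0]],[[-1.2,4.5,0],[0,0,0]],[[0,0,0],[0,0,0]]]'; python3 -m crank '[[[0,0,0],[0,0,0]],[[0,0,0],[0,0,0]]]'; python3 -c "
from h import *
plan(40,1)
import pickle
S={n:r.snapshot(n) for n in('scene','top','wrist')};pickle.dump(S,open('s16.pkl','wb'))
cv2.imwrite('pics/w16.png',S['wrist']['image'][:,:,::-1])
crop(S['scene'],220,60,160,150,5,'c16.png');crop(S['top'],140,95,130,130,5,'t16.png')"
```

```text
time: 15.25
ee_pos: [0.5486, 0.1382, 0.3188]
orientation: [1.275, 0.945, -0.471]
wrist_force: [-8.0, -9.4, 6.8]
grip_width: 0.0092
time: 15.45
ee_pos: [0.5483, 0.1381, 0.3184]
orientation: [1.275, 0.945, -0.471]
wrist_force: [-6.9, -9.2, 6.4]
grip_width: 0.0092
t 15.45 ee [0.5483 0.1381 0.3184] F [-6.8732 -9.2365  6.3862] w 0.009165164417324097
tool in kiln axes: x [np.float64(0.5911078868605654), np.float64(-0.005241798399538528), np.float64(-0.8065754705176542)] y [np.float64(0.8065804870901525), np.float64(-0.0016169305328721149), np.float64(0.5911220714717595)] z [np.float64(-0.004402719233518271), np.float64(-0.9999849544294105), np.float64(0.0032721519158418477)]
s mm 7.5841823617578585 lid 39.57196142528199
[[-0.4  2. ]]
```

View pics/c16.png

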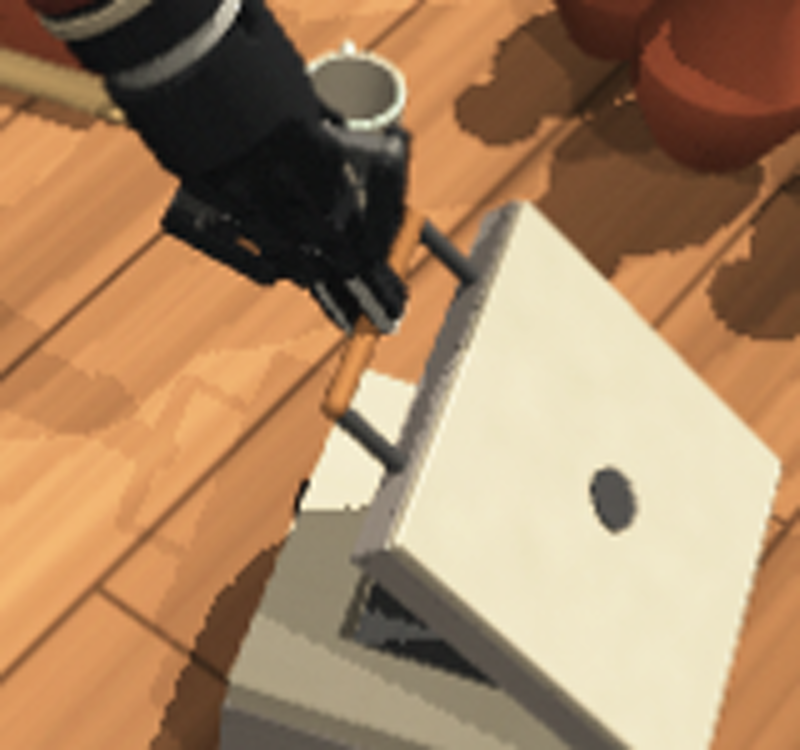

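View pics/t16.png

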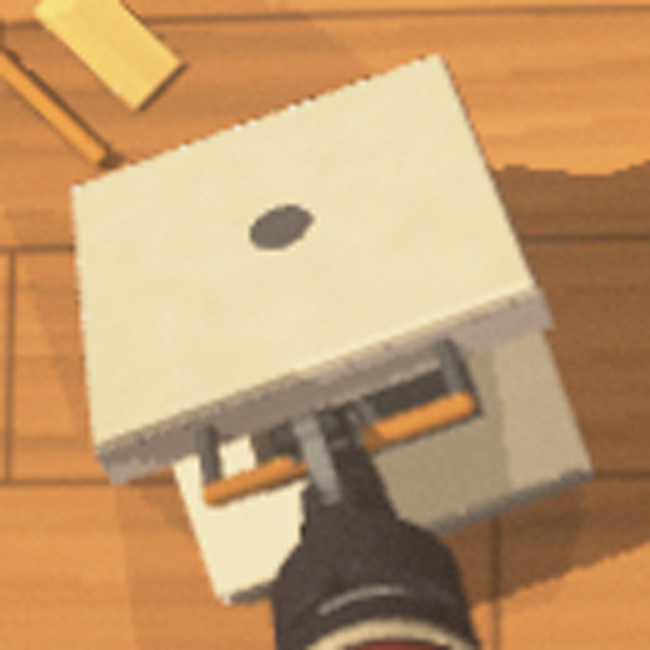

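View pics/w16.png

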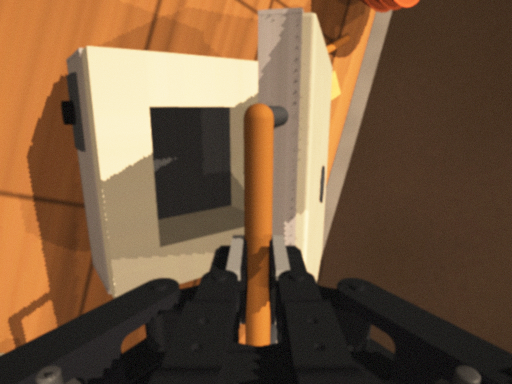

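Front top edge in the top crop runs (95,450)–(540,290). In the scene crop it runs (523,203)–(400,548), with handle ends at (418,215) and (328,405). Refitting.

```bash
python3 - <<'E'
from fit import *
S=pickle.load(open("s16.pkl","rb"))
fit(S,[("top",px((140,95),5,[(73,188),(437,57),(537,290),(96,450),(551,326),(113,484),(206,499),(475,402)]),[RL,RR,FR,FL,BFR,BFL,HL,HR]),
("scene",px((220,60),5,[(525,204),(399,547),(780,462),(358,560),(417,215),(327,405)]),[FL,FR,RL,BFR,HL,HR])])
lid()
E
```

```text
hinge [0.7337 0.2078] az 19.304811794254395 lid deg 39.55558943100562 off [0.8502 0.3941 0.0683 0.5977] rms 1.0060896368232364 max 2.943891125167516
top [39.4292] [[-0.5, 0.3], [0.6, -0.9], [-0.2, -1.3], [-0.7, -0.8], [0.5, 2.3], [2.0, 2.3], [1.7, -0.9], [-2.3, 0.3]]
scene [39.664] [[0.3, -1.1], [-0.4, -0.5], [1.0, 0.5], [-2.8, 0.6], [0.0, 1.1], [2.7, 0.4]]
t 15.6 ee [0.5482 0.1381 0.3184] F [-7.1929 -9.8214  5.591 ] w 0.008924654396480236
tool in kiln axes: x [np.float64(0.5910578954328657), np.float64(-0.005217031204591239), np.float64(-0.8066122654856431)] y [np.float64(0.8066170758700185), np.float64(-0.001645630622871142), np.float64(0.5910720639776115)] z [np.float64(-0.004411027246799968), np.float64(-0.9999850371306879), np.float64(0.003235483482355972)]
lid deg 40.01116405842142 radius 277.47333819357635 want 265.57720158176227 tool pitch 36.23268701421553
```

```bash
python3 -m crank '[[[-0.3,2,0],[0,0,0]],[[0,0,0],[0,0,0]],[[0,0,0],[0,0,0]]]';python3 -m crank '[[[0,0,0],[0,0,0]],[[0,0,0],[0,0,0]],[[0,0,0],[0,0,0]],[[0,0,0],[0,0,0]],[[0,0,0],[0,0,0]]]';python3 -m crank '[[[0,0,0],[0,0,0]],[[0,0,0],[0,0,0]],[[0,0,0],[0,0,0]],[[0,0,0],[0,0,0]],[[0,0,0],[0,0,0]]]'; python3 -c "
from h import *
plan(40,1)
import pickle
S={n:r.snapshot(n) for n in('scene','top')};pickle.dump(S,open('s17.pkl','wb'))
cv2.imwrite('pics/c17f.png',S['scene']['image'][:,:,::-1])
crop(S['scene'],220,60,160,150,5,'c17.png');crop(S['top'],140,95,130,130,5,'t17.png');crop(S['scene'],100,200,150,140,5,'c17b.png')"
```

```text
time: 15.9
ee_pos: [0.5496, 0.1386, 0.3199]
orientation: [1.275, 0.945, -0.471]
wrist_force: [-8.4, -11.0, 6.7]
grip_width: 0.0097
time: 16.4
ee_pos: [0.5496, 0.1385, 0.3198]
orientation: [1.275, 0.945, -0.471]
wrist_force: [-7.4, -10.5, 7.2]
grip_width: 0.0089
time: 16.9
ee_pos: [0.5496, 0.1385, 0.3198]
orientation: [1.275, 0.945, -0.471]
wrist_force: [-8.2, -10.0, 6.3]
grip_width: 0.0094
t 16.9 ee [0.5496 0.1385 0.3198] F [ -8.2155 -10.0227   6.3346] w 0.009425586902449951
tool in kiln axes: x [np.float64(0.5910579583611001), np.float64(-0.00524829306310149), np.float64(-0.8066120165717419)] y [np.float64(0.8066170198335441), np.float64(-0.001624971697491423), np.float64(0.5910721976051947)] z [np.float64(-0.004412841812269045), np.float64(-0.9999849073295587), np.float64(0.003272910055858169)]
s mm 7.576081623603341 lid 39.995157993355534
[[-0.  0.]]
```

View pics/c17.png

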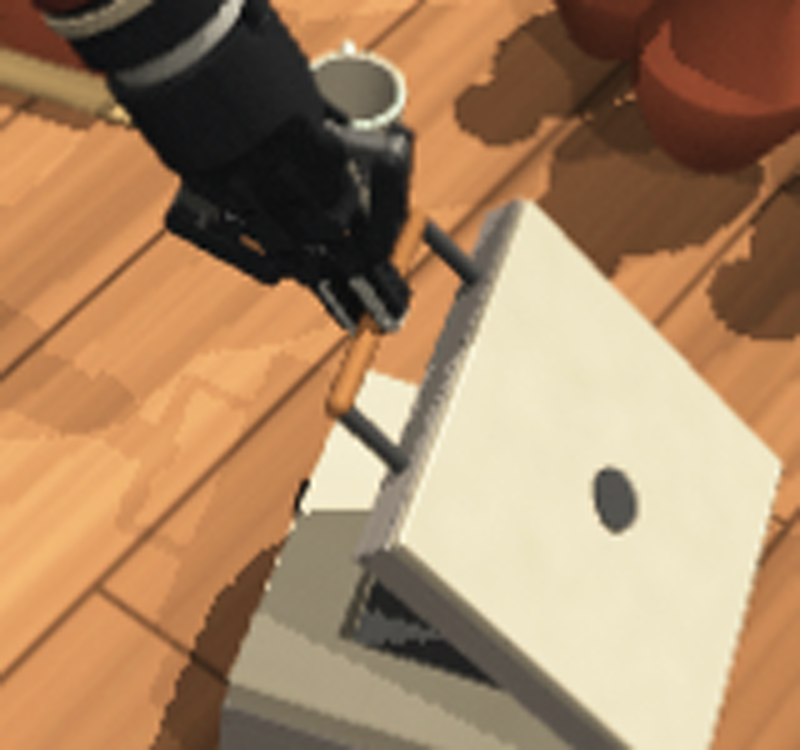

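View pics/t17.png

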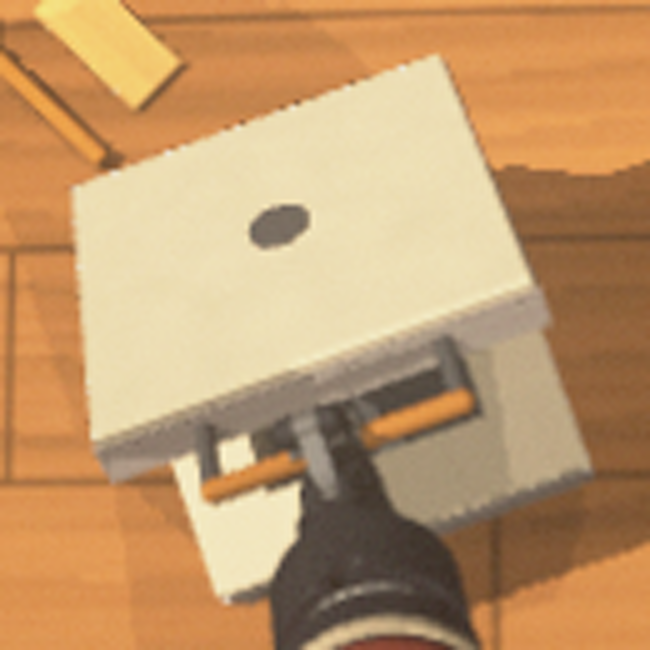

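View pics/c17b.png

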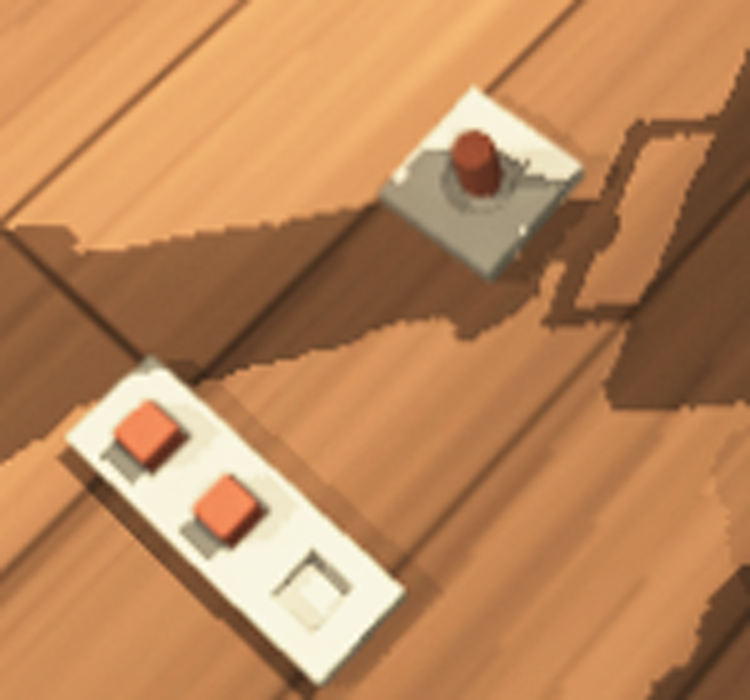

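View pics/c17f.png

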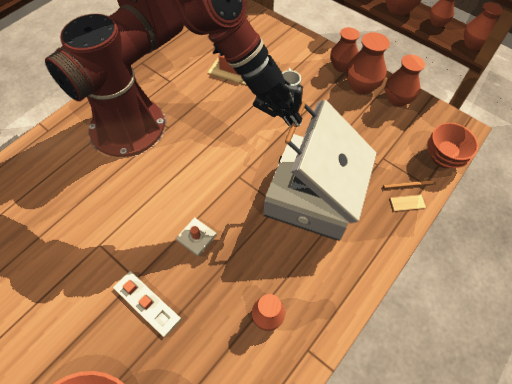

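The bead stands in the recess, the squares are still in their pockets, and the vase and mug haven't moved. One last angle fit.

```bash
python3 - <<'E'
from fit import *
S=pickle.load(open("s17.pkl","rb"))
fit(S,[("top",px((140,95),5,[(73,188),(437,57),(535,287),(94,446),(550,323),(111,481),(204,496),(473,399)]),[RL,RR,FR,FL,BFR,BFL,HL,HR]),
("scene",px((220,60),5,[(528,203),(403,547),(780,462),(362,559),(421,216),(330,404)]),[FL,FR,RL,BFR,HL,HR])])
E
```

```text
hinge [0.7337 0.208 ] az 19.306460833017397 lid deg 40.02892025551819 off [0.9175 0.4377 0.0115 0.6775] rms 1.025602682045577 max 3.167149421941496
top [39.9051] [[-0.6, 0.2], [0.6, -1.0], [-0.1, -1.4], [-0.6, -0.6], [0.5, 2.4], [2.1, 2.4], [1.7, -1.0], [-2.2, 0.2]]
scene [40.1452] [[0.4, -1.0], [-0.5, -0.6], [1.1, 0.6], [-3.0, 0.6], [-0.1, 0.6], [2.8, 0.4]]
```

The lid is at 40.0° by both cameras and arm kinematics, steady for 1 s. Handing in.

```bash
python3 -c "
from station import r
print(r.sign_off()); s=r.state(); print(s['time'],s['ee_pos'],s['wrist_force'],s['grip_width'])"
```

```text
the job is handed in; nothing more can be done
None
the job is handed in; nothing more can be done
```

The kiln is ready to load. The round bead is standing upright on the floor of the setter recess, and the lid is held open at 40° in the gripper. I handed the job in at about 17 s of the 53 s allowed.

**Last checks:**
- **Lid angle:** the camera fit gives 40.0° (top view 39.9°, scene view 40.1°) and the arm's own position gives 40.0°. The pose held steady over the last second, with about 15 N at the wrist.
- **Other pieces:** the last pictures show both square pieces in their pockets, and the vase and mug where they stood.

**What went wrong or disagreed:**
- **Wrong turn early in the lift:** I first turned the tool the wrong way. That dragged on the handle with up to about 64 N at the wrist in the readings I took, and the bar slid several millimetres towards the fingertips. I corrected it at about 15° open. The bar is still gripped, about 6 mm from the tips.
- **Gripper width:** it read about 2 mm low on both the bead and the bar.
- **Camera fit:** the joint fit had about 1 pixel of error overall, and up to about 3 pixels at a single corner.

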